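# Shim the front of a sample case so that it drains

## Task

The aluminium sample case has to slope towards its rear so that it drains. Tip it back on its rear bottom edge, keeping that edge down on the bench, until it leans by itself on the raised tube behind it; then slide the shim plate flat beneath the stand's low bar and under the front of the case, fully home with its grip block up against the bar. Finally bring the case forward and let it down gently so that its front rests on the shim, and leave the other things on the bench undisturbed.

Things in the scene. Friction and masses are not known exactly. Their poses are not given: they have to be found in the camera images.
- stand: Fixed fastening stand; origin on the bench, +x to the rear, the way the shim goes in. It has a low bar in front and a raised tube behind; the case stands on the bench between them, its front towards the bar, its centre within about 10 mm of the origin. Flat strips 2 mm high run along its sides at y = +-85 mm.
- stand_bar (a point): Middle of the low dark steel bar, at stand x = -85 mm, 22 mm above the bench. The bar runs along y, 12 x 12 mm in section, underside 16 mm and top 28 mm above the bench, on two posts 100 mm apart (clear opening, centred).
- stand_heel (a point): Middle of the top front edge of the heel strip, a low fixed strip on the bench just behind the case that keeps its rear edge from sliding back: at stand x = +52 mm, 6 mm high, 12 mm wide (to x = +64 mm), along y over 178 mm. Up to about 13 mm of free bench lies between it and the case.
- stand_tube (a point): Middle of the steel tube's axis, at stand x = +140 mm, 110 mm above the bench. The tube runs along y, 24 mm in diameter, 190 mm long, on two posts at y = +-85 mm.
- case: Closed aluminium case, loose, 0.5 to 0.9 kg, 90 deep (x) x 130 wide (y) x 160 mm high, black bail handle on its lid. Origin at the centre of its underside, +x to the rear (as the stand's, within 3 degrees), z up. It balances on its rear edge tilted back about 0.5 rad; leaning on the tube at about 0.63 rad it stays by itself.
- case_handle (a point): Middle of the case's handle: a round black bar 12 mm in diameter along the case's y, 195 mm above its underside and centred over it, 90 mm clear between its two uprights, 29 mm clear between the bar and the lid.
- case_rear (a point): Middle of the case's rear bottom edge, 45 mm behind its origin at the height of its underside: the edge it tips on.
- shim: Loose flat steel plate, 0.3 kg, 130 mm long (x) x 70 mm wide (y) x 6 mm thick, lying on the bench; origin at the centre of its underside, +x towards the end that goes under the case. An upright dark grip block 50 mm long (x), 14 mm thick (y) stands on it from x = -62 to -12 mm, centred at x = -37 mm, y = 0, its top 44 mm above the plate's underside.
- shim_tip (a point): Middle of the shim's leading edge, 65 mm ahead of its origin, at half its thickness.
- shim_stop (a point): Middle of the grip block's front face, 12 mm behind the shim's origin, 25 mm above its underside: the face that comes up against the low bar. With it there, the shim's tip is 77 mm farther on, about 30 mm under the case's front.
- measuring_tall: tall white measuring cylinder on a round foot, 300 mm high, foot 91 mm across; bystander, origin under its centre
- measuring_short: shorter white measuring cylinder on a round foot, 220 mm high, foot 76 mm across; bystander, origin under its centre
- wash_bottle: white wash bottle with a thin spout, 190 mm high, 66 mm across; bystander, origin under its centre
- amber_jar: amber glass jar, 90 mm high, 64 mm across; bystander, origin under its centre
- dish: round glass dish, 68 mm across, 14 mm high; bystander, origin under its centre
- screwdriver: screwdriver lying on the bench; bystander
- sample_carton: low cardboard carton without a handle, 100 x 70 x 60 mm; bystander, origin under its centre
Things that resemble listed ones, but are neither listed nor needed, are in the scene too. Leave any pink or red look-alike of the shim alone.

How it is judged:
By the outcome, as a careful person would: the job done as asked, in the order asked, and still so for the second after the job is handed in, with the robot touching nothing.
It also fails if it takes over 72 s, if anything falls off the work surface, if the arm or the gripper's body presses on something with over 40 N, if the wrist force passes 120 N, or if a joint passes its speed limit or range.

## Robot

A 6-joint arm with a two-finger parallel gripper is mounted at the origin on the work surface. World frame = base frame: x ahead of the robot, y to its left, z up, the work surface at z = 0. Lengths are in m, angles in rad, forces in N, time in s.
With the tool pointing down it reaches from about 0.375 to 0.9 m from the base axis. Payload 3.1 kg.
Tool frame: the origin (TCP) lies at the very end of the fingers, on their centre line; the grasp point (between the pads) lies 19 mm behind it; z points along the fingers, y is the direction in which the jaws open and shut (so a half turn about z gives the same grasp; the last joint's range is limited). The gripper opens to 85 mm and grips with 20 to 120 N. Pads are 22 mm wide; open, the fingers measure 114 mm over their backs; the gripper's body (76 mm by 85 mm) begins 54 mm behind the grasp point. The pads swing forward as they close: fully open they stand 13 mm farther back than shut.
Start: joints at [1.155, 0.527, 1.433, -0, 1.181, -0.178], TCP at [0.147, 0.607, 0.196] pointing down, gripper open.
Joint ranges: [-3.08, 3.08], [-0.75, 2.2], [0.22, 2.44], [-1.43, 4.57], [0, 2.65], [-2.85, 2.85]. Speed limits (rad/s): [2.79, 2.79, 3.14, 3.14, 3.14, 3.14].

## Interface

Orientations are given as a unit quaternion [x, y, z, w].
In Python, from station import manip gives the robot as it stands.
- The arm moves only by the tool send_rows, never from a script. Its argument "motion" is a list of rows, each an object with "gripper": the finger opening in mm, from 0 to 85.4; "travel": the shift along the tool's x, y, z in mm, a list of three; "rotation": the turn, a rotation vector about the tool's x, y, z in degrees, a list of three. In form: [{"gripper": gripper, "travel": [x, y, z], "rotation": [ax, ay, az]}, ...]. A call has 1 to 12 rows; each row shifts and turns the commanded pose from where the row before left it, along the tool's axes as they then stand; what a row does not reach is not made up. A row lasts 1/12 s, in which the tool goes at most 41.7 mm and 7.16 degrees, less where a joint would pass 70% of its speed; a pose out of reach is approached as far as the arm can. A call is refused whole if a number of a shift passes 41.7 or a number of a turn 7.16, either way. A call with a gripper value outside its range is refused whole. The fingers move at their own pace and stop on an object; "newtons" is the grip in N (left out, the last holds). Time passes only in rows, so rows that do not move let the fingers close. It gives the time, the measured TCP pose, the force and the opening at its end, in the units of the state.
- manip.sense(): the state, without advancing time (a new reading comes with each control period).
- manip.snapshot(name): name is "scene" or "top"; returns the picture (480x640x3 uint8, red, green, blue); there is no depth.
- manip.calibration(name): a dict with "fx", "fy", "cx", "cy" (pixels), "k1" (the pictures are not rectified: a ray, as slopes to the right and down, at radius r is drawn at 1 + k1 r^2 times it, then the intrinsics apply), "cam_to_world" (4x4, takes a point from camera to world coordinates). Camera axes: x right, y down, z forward; pixel columns grow to the right and rows downward; lengths in m; the calibration is good to about 2 mm. A picture is of the moment at which its call begins. calibration takes no time and is no camera call.
- manip.sign_off(): hands the job in, once; it reports no verdict.
The state is a dict: "t": time; "q": joint angles; "qd": joint speeds; "tau": joint torques, N m; "tcp_pos": TCP position; "tool_rot": TCP orientation; "force": force on the tool from outside, world axes, zero at the start; "ft_torque": the same for the moment, N m; "finger_gap": opening from 0.0 (shut) to 1.0 (fully open).
Only numpy, scipy, OpenCV 4.12 (cv2) and the standard library are available. Lean on these libraries where they do the work, as an engineer would, in place of code of your own. Each camera call takes 0.05 s, during which the arm holds its last target. There are 200 camera calls.

## Working session

There is one attempt and no reset: what is moved stays moved. The work goes in short steps, Python scripts to look and compute and a tool call to move; the robot and the scene stay as the last step left them, time stands still between calls to the robot, and variables do not carry over. Pictures are saved under pics/ and viewed, about 8 in all and at most 12, crops included, and the job is handed in when it is done.

Besides the shell and the picture viewer there is one more tool, called after "Request:" as name(argument=value, ...), one argument or row to a line, values as JSON. send_rows: Moves the arm, as the interface text tells. Its arguments: {"type":"object","properties":{"motion":{"type":"array","items":{"type":"object","properties":{"gripper":{"type":"number"},"travel":{"type":"array","items":{"type":"number"}},"rotation":{"type":"array","items":{"type":"number"}}}}},"newtons":{"type":"number"}},"required":["motion"]}

```bash
mkdir -p pics; ls; python3 - <<'E'
from station import manip
import cv2,json
for n in("scene","top"):
    im=manip.snapshot(n); cv2.imwrite(f"pics/{n}0.png",im[:,:,::-1]); c=manip.calibration(n); print(n,{k:(v if not hasattr(v,'tolist') else v.tolist()) for k,v in c.items()})
print(manip.sense())
E
```

```text
pics
scene {'fx': 546.149194042756, 'fy': 546.149194042756, 'cx': 320.2951254128451, 'cy': 237.73082314834798, 'k1': -0.05529159809570629, 'cam_to_world': [[-0.786461205236839, 0.41126172332824074, -0.46080643179376757, 1.0988013142932365], [0.6173572849404627, 0.5008754227943167, -0.6066249200053975, 0.7465161726075434], [-0.01867499366423206, -0.7615691733294488, -0.6478145095981881, 0.9871057784006855], [0.0, 0.0, 0.0, 1.0]]}
top {'fx': 602.2423144819139, 'fy': 602.2423144819139, 'cx': 316.3332505216149, 'cy': 240.6605420012609, 'k1': -0.18744055793859757, 'cam_to_world': [[-0.00783055688323193, -0.9922002568306223, 0.1244079287028976, 0.34873868774314515], [-0.9999482349851747, 0.006961239153028532, -0.007420815284604225, -0.005916020650622233], [0.006496901487043134, -0.12445959784082998, -0.9922034059487835, 1.5471751571196597], [0.0, 0.0, 0.0, 1.0]]}
{'t': 0.1, 'q': array([ 1.15452879e+00,  5.28401992e-01,  1.43376409e+00, -4.54478401e-06,
        1.18141023e+00, -1.78457863e-01]), 'qd': array([ 0.00057262, -0.00280681, -0.00352377,  0.00155444,  0.00074009,
        0.00017744]), 'tau': array([-3.57013660e-04, -4.43304527e+01, -1.78585446e+01, -2.43042095e-04,
        3.93064329e-03, -5.97894385e-06]), 'tcp_pos': array([0.14688928, 0.60676265, 0.19511706]), 'tool_rot': array([ 1.18623931e-01,  9.92938759e-01, -9.48916395e-04, -2.88596532e-04]), 'force': array([ 0.04437285,  0.36414084, -0.04820831]), 'ft_torque': array([0.0359451 , 0.0481892 , 0.04841638]), 'finger_gap': 1.0017419836359642}
```

View pics/scene0.png

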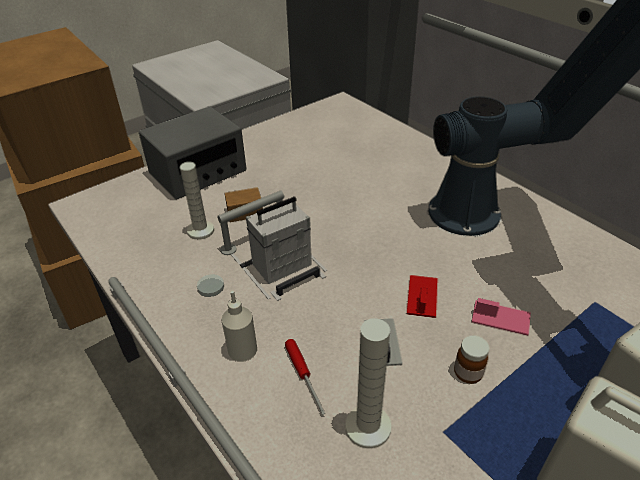

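View pics/top0.png

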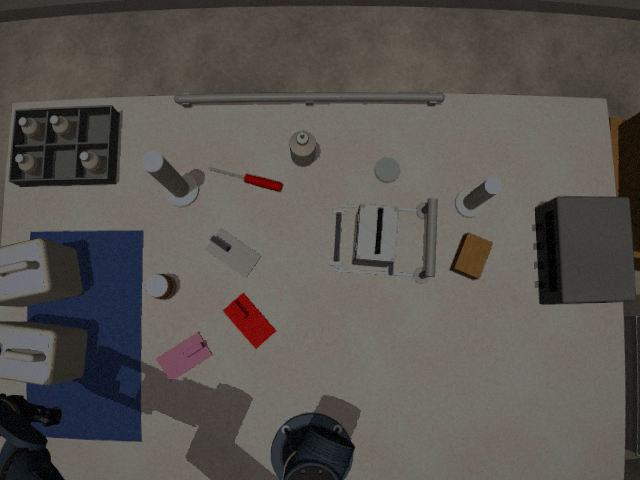

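The scene view shows the case at (280,245), the bar at (298,282) and the tube at (250,208). In the top view the case is at (377,235), the bar at (337,237) and the tube at (430,237). Shim candidates in the top view are the grey plate (234,252), red (249,320) and pink (185,355), so I choose the grey one. Look-alikes for the case are the white canisters at (40,270) and (40,350) and the carton at (472,256), none of which fit. I'll check with one close crop.

```bash
cat > h.py <<'E'
import numpy as np,cv2
from station import manip
from scipy.spatial.transform import Rotation as R
def ray(n,px):
    c=manip.calibration(n); p=np.atleast_2d(np.array(px,float))
    d=np.c_[(p[:,0]-c['cx'])/c['fx'],(p[:,1]-c['cy'])/c['fy']]; u=d.copy()
    for _ in range(20): u=d/(1+c['k1']*(u**2).sum(1))[:,None]
    T=np.array(c['cam_to_world']); v=np.c_[u,np.ones(len(u))]@T[:3,:3].T
    return T[:3,3],v
def plane(n,px,z):
    o,v=ray(n,px); return o+v*((z-o[2])/v[:,2])[:,None]
def proj(n,P):
    c=manip.calibration(n);T=np.array(c['cam_to_world']); q=(np.atleast_2d(P)-T[:3,3])@T[:3,:3]
    u=q[:,:2]/q[:,2:]; u=u*(1+c['k1']*(u**2).sum(1))[:,None]
    return u*[c['fx'],c['fy']]+[c['cx'],c['cy']]
def crop(n,x0,y0,x1,y1,s,name):
    im=manip.snapshot(n)[:,:,::-1]
    cv2.imwrite('pics/'+name,cv2.resize(im[y0:y1,x0:x1],None,fx=s,fy=s,interpolation=cv2.INTER_CUBIC))
def state():
    s=manip.sense(); Rm=R.from_quat(s['tool_rot']).as_matrix()
    print('t',s['t'],'tcp',s['tcp_pos'].round(4),'F',s['force'].round(1),'gap',round(s['finger_gap']*85.4,1)); print(Rm.round(3)); return s,Rm
E
python3 - <<'E'
from h import *
crop("top",200,190,450,290,3.2,"c1.png")
crop("scene",200,180,420,370,3.0,"c2.png")
im=manip.snapshot("top")[:,:,::-1]
# shim mask by contour in grey region
hsv=cv2.cvtColor(im,cv2.COLOR_BGR2HSV); sub=im[215:285,195:270]
g=cv2.cvtColor(sub,cv2.COLOR_BGR2GRAY); h=cv2.cvtColor(sub,cv2.COLOR_BGR2HSV)
print(im[260,243],im[245,222],im[275,205])
E
```

```text
[ 98 102 105] [45 40 40] [104 111 119]
```

View pics/c1.png

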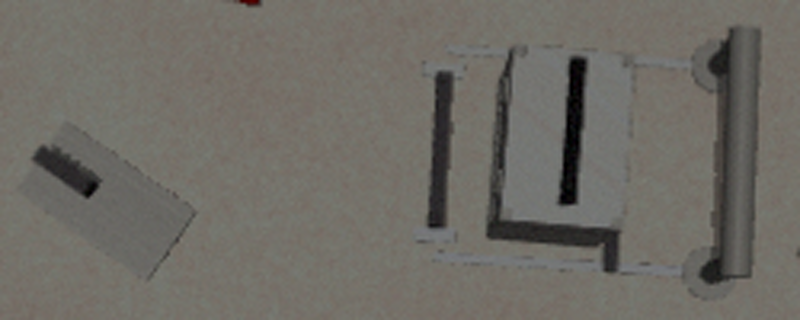

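View pics/c2.png

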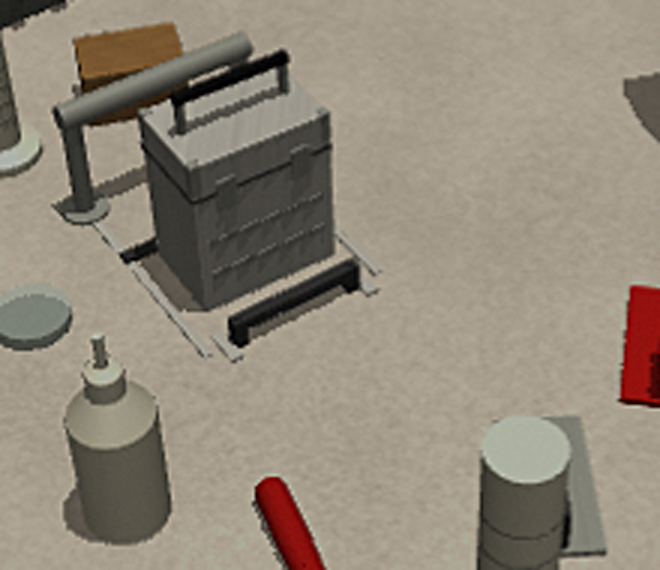

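The crops show: handle from (578,58) to (568,205), bar from (444,72) to (438,226), tube from (745,28) to (735,277) and shim corners (67,122), (196,212), (150,280), (20,188). The shim's block is at its left end, so its tip points right. The grey shim is the right choice.

```bash
python3 - <<'E'
from h import *
t=lambda *p:[(200+x/3.2-.35,190+y/3.2-.35) for x,y in p]
s=lambda *p:[(200+x/3-.33,180+y/3-.33) for x,y in p]
def show(n,P):print(n,P.round(4).tolist(),'len',np.linalg.norm(P[1]-P[0]).round(4),'mid',P[:2].mean(0).round(4))
show('handle',plane('top',t((578,58),(568,205)),.199))
show('handle sc',plane('scene',s((178,97),(285,56)),.195))
show('bar',plane('top',t((444,72),(438,226)),.028))
show('tube',plane('top',t((745,28),(735,277)),.11))
show('tube sc',plane('scene',s((63,113),(246,45)),.11))
show('bar sc front top',plane('scene',s((232,320),(357,266)),.028))
P=plane('top',t((67,122),(196,212),(150,280),(20,188)),.006)
print(P.round(4).tolist(),[np.linalg.norm(P[i]-P[(i+1)%4]).round(4) for i in range(4)],'c',P.mean(0))
d=(P[1]+P[2]-P[0]-P[3]);print('dir deg',np.degrees(np.arctan2(d[1],d[0])))
show('block top',plane('top',t((38,150),(98,190)),.044))
L=plane('top',t((518,47),(633,57),(620,228),(505,218)),.16);print('lid',L.round(4).tolist(),L.mean(0))
E
```

```text
handle [[0.5923, -0.1623, 0.199], [0.4871, -0.153, 0.199]] len 0.1056 mid [ 0.5397 -0.1577  0.199 ]
handle sc [[0.5898, -0.1622, 0.195], [0.4919, -0.1523, 0.195]] len 0.0984 mid [ 0.5409 -0.1573  0.195 ]
bar [[0.6124, -0.0743, 0.028], [0.4888, -0.068, 0.028]] len 0.1238 mid [ 0.5506 -0.0712  0.028 ]
tube [[0.6313, -0.3019, 0.11], [0.4408, -0.2881, 0.11]] len 0.191 mid [ 0.536 -0.295  0.11 ]
tube sc [[0.6254, -0.3047, 0.11], [0.4443, -0.2853, 0.11]] len 0.1821 mid [ 0.5348 -0.295   0.11  ]
bar sc front top [[0.6129, -0.074, 0.028], [0.494, -0.0597, 0.028]] len 0.1198 mid [ 0.5534 -0.0669  0.028 ]
[[0.5774, 0.2309, 0.006], [0.5035, 0.1255, 0.006], [0.4489, 0.1624, 0.006], [0.5238, 0.2686, 0.006]] [np.float64(0.1287), np.float64(0.0659), np.float64(0.1299), np.float64(0.0656)] c [0.51338897 0.19684863 0.006     ]
dir deg -125.15295313945748
block top [[0.5496, 0.2479, 0.044], [0.5175, 0.1998, 0.044]] len 0.0578 mid [0.5336 0.2238 0.044 ]
lid [[0.6077, -0.1229, 0.16], [0.5999, -0.2075, 0.16], [0.4741, -0.1948, 0.16], [0.482, -0.1113, 0.16]] [ 0.54094756 -0.15911857  0.16      ]
```

Request:
send_rows(
  motion=[
    {"rotation": [0,0,-4.5],"travel": [0,0,-20],"gripper": 50},
    {"rotation": [0,0,-4.5],"travel": [0,0,-20],"gripper": 50},
    {"travel": [-19,-30,-3]},
    {"travel": [-19,-30,-3]},
    {"travel": [-19,-30,-3]},
    {"travel": [-19,-30,-3]},
    {"travel": [-19,-30,-3]},
    {"travel": [-19,-30,-3]},
    {"travel": [-19,-30,-3]},
    {"travel": [-19,-30,-3]},
    {"travel": [-19,-30,-3]},
    {"travel": [-19,-30,-3]},
  ],
)

```text
validation failed for argument at $.mo...
```

Request:
send_rows(
  motion=[
    {"travel": [-19,-30,0],"gripper": 50},
    {"travel": [-19,-30,0]},
    {"travel": [-19,-30,0]},
    {"travel": [-19,-30,0]},
    {"travel": [-19,-30,0]},
    {"travel": [-19,-30,0]},
    {"travel": [-19,-30,0]},
    {"travel": [-19,-30,0]},
    {"travel": [-19,-30,0]},
    {"travel": [-19,-30,0]},
    {"travel": [-19,-30,0]},
    {"travel": [-19,-30,0]},
  ],
)

```text
validation failed for argument at $.mo...
```

```bash
cat >> h.py <<'E'
O=np.array([.545,-.1556,0]); a=np.radians(-93.9)
XS=np.array([np.cos(a),np.sin(a),0]);YS=np.array([-XS[1],XS[0],0])
def togo(P):
    s,Rm=state(); print('stand',[((s['tcp_pos']-O)@v*1000).round(1) for v in(XS,YS)]); print('tool mm to target',(Rm.T@(np.array(P)-s['tcp_pos'])*1000).round(1))
E
python3 - <<'E'
from h import *
togo([.5402,-.1575,.25]); print(manip.sense()['q'].round(2))
E
```

```text
t 0.25 tcp [0.1471 0.6071 0.1955] F [0.6 0.2 0.2] gap 85.8
[[-0.972  0.236 -0.   ]
 [ 0.236  0.972 -0.001]
 [ 0.    -0.001 -1.   ]]
stand [np.float64(-733.8), np.float64(-448.9)]
tool mm to target [-562.2 -650.5  -53.9]
[ 1.15  0.53  1.43 -0.    1.18 -0.18]
```

Request:
send_rows(
  motion=[
    {"gripper": 50,"travel": [0,0,-20],"rotation": [0,0,-4.5]},
    {"gripper": 50,"travel": [0,0,-20],"rotation": [0,0,-4.5]},
    {"gripper": 50,"travel": [-19,-30,-3],"rotation": [0,0,0]},
    {"gripper": 50,"travel": [-19,-30,-3],"rotation": [0,0,0]},
    {"gripper": 50,"travel": [-19,-30,-3],"rotation": [0,0,0]},
    {"gripper": 50,"travel": [-19,-30,-3],"rotation": [0,0,0]},
    {"gripper": 50,"travel": [-19,-30,-3],"rotation": [0,0,0]},
    {"gripper": 50,"travel": [-19,-30,-3],"rotation": [0,0,0]},
    {"gripper": 50,"travel": [-19,-30,-3],"rotation": [0,0,0]},
    {"gripper": 50,"travel": [-19,-30,-3],"rotation": [0,0,0]},
    {"gripper": 50,"travel": [-19,-30,-3],"rotation": [0,0,0]},
    {"gripper": 50,"travel": [-19,-30,-3],"rotation": [0,0,0]},
  ],
)

```text
t: 1.25
tcp_pos: [0.3127, 0.2915, 0.2663]
tool_rot: [0.04, 0.999, 0.0, 0.0]
force: [0.6, 0.3, 0.5]
finger_gap: 0.588
```

Request:
send_rows(
  motion=[
    {"gripper": 50,"travel": [-19,-30,0],"rotation": [0,0,0]},
    {"gripper": 50,"travel": [-19,-30,0],"rotation": [0,0,0]},
    {"gripper": 50,"travel": [-19,-30,0],"rotation": [0,0,0]},
    {"gripper": 50,"travel": [-19,-30,0],"rotation": [0,0,0]},
    {"gripper": 50,"travel": [-19,-30,0],"rotation": [0,0,0]},
    {"gripper": 50,"travel": [-19,-30,0],"rotation": [0,0,0]},
    {"gripper": 50,"travel": [-19,-30,0],"rotation": [0,0,0]},
    {"gripper": 50,"travel": [-19,-30,0],"rotation": [0,0,0]},
    {"gripper": 50,"travel": [-19,-30,0],"rotation": [0,0,0]},
    {"gripper": 50,"travel": [-19,-30,0],"rotation": [0,0,0]},
    {"gripper": 50,"travel": [-19,-30,0],"rotation": [0,0,0]},
    {"gripper": 50,"travel": [-19,-30,0],"rotation": [0,0,0]},
  ],
)

```text
t: 2.25
tcp_pos: [0.511, -0.0859, 0.266]
tool_rot: [0.041, 0.999, 0.0, 0.0]
force: [-0.1, 0.8, 0.9]
finger_gap: 0.588
```

```bash
python3 - <<'E'
from h import *
togo([.5402,-.1575,.25]); print(manip.sense()['q'].round(2))
E
```

```text
t 2.25 tcp [ 0.511  -0.0859  0.266 ] F [-0.1  0.8  0.9] gap 50.2
[[-0.997  0.081  0.   ]
 [ 0.081  0.997  0.   ]
 [ 0.     0.    -1.   ]]
stand [np.float64(-67.2), np.float64(-38.6)]
tool mm to target [-34.9 -69.   16. ]
[-0.38  0.3   1.61  0.    1.23 -1.87]
```

Request:
send_rows(
  motion=[
    {"gripper": 50,"travel": [-17,-34,8],"rotation": [0,0,0]},
    {"gripper": 50,"travel": [-18,-35,8],"rotation": [0,0,0]},
    {"gripper": 50,"travel": [0,0,15],"rotation": [0,0,0]},
    {"gripper": 50,"travel": [0,0,15],"rotation": [0,0,0]},
    {"gripper": 50,"travel": [0,0,15],"rotation": [0,0,0]},
    {"gripper": 50,"travel": [0,0,15],"rotation": [0,0,0]},
    {"gripper": 50,"travel": [0,0,10],"rotation": [0,0,0]},
    {"gripper": 50,"travel": [0,0,3],"rotation": [0,0,0]},
    {"gripper": 50,"travel": [0,0,0],"rotation": [0,0,0]},
  ],
)

```text
t: 3.0
tcp_pos: [0.5395, -0.1555, 0.1763]
tool_rot: [0.04, 0.999, 0.0, -0.001]
force: [-0.0, -0.4, 1.4]
finger_gap: 0.586
```

```bash
python3 - <<'E'
from h import *
togo([.5402,-.1575,.176])
a_=manip.snapshot("scene")[160:310,200:340,::-1];b=manip.snapshot("top")[180:290,320:450,::-1]
a_=cv2.resize(a_,(420,450));b=cv2.resize(b,(380,322));o=np.zeros((450,800,3),np.uint8);o[:,:420]=a_;o[:322,420:]=b
cv2.imwrite('pics/g1.png',o)
E
```

```text
t 3.0 tcp [ 0.5395 -0.1555  0.1763] F [-0.  -0.4  1.4] gap 50.0
[[-0.997  0.081 -0.002]
 [ 0.081  0.997  0.001]
 [ 0.002  0.001 -1.   ]]
stand [np.float64(0.3), np.float64(-5.5)]
tool mm to target [-0.9 -2.   0.3]
```

View pics/g1.png

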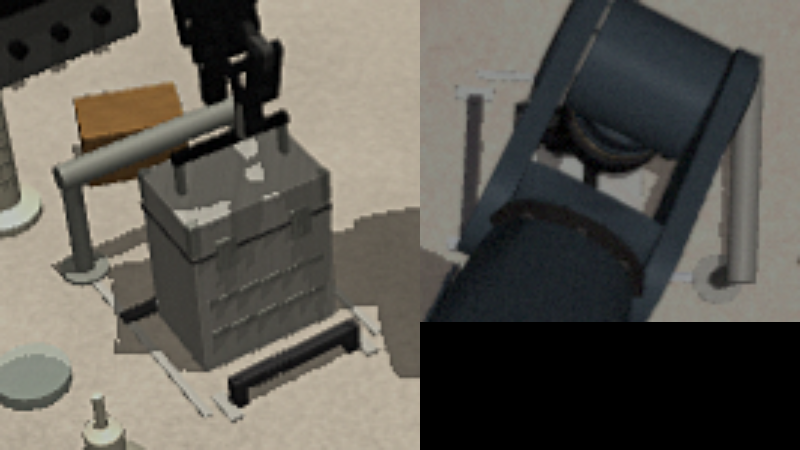

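Left panel: the fingers straddle the handle at (255,115). I shift 2 mm and close.

Request:
send_rows(
  motion=[
    {"gripper": 30,"travel": [0,-2,0],"rotation": [0,0,0]},
    {"gripper": 5,"travel": [0,0,0],"rotation": [0,0,0]},
    {"gripper": 5,"travel": [0,0,0],"rotation": [0,0,0]},
    {"gripper": 5,"travel": [0,0,0],"rotation": [0,0,0]},
    {"gripper": 5,"travel": [0,0,0],"rotation": [0,0,0]},
    {"gripper": 5,"travel": [0,0,0],"rotation": [0,0,0]},
  ],
  newtons=40,
)

```text
t: 3.6
tcp_pos: [0.5398, -0.1577, 0.1772]
tool_rot: [0.04, 0.999, -0.0, 0.0]
force: [0.4, -0.9, 0.2]
finger_gap: 0.057
```

```bash
cat >> h.py <<'E'
def arc(piv,r_th,n,dl=0):
    """tool-frame rows turning current pose about pivot line (through piv, along current tool x), angle r_th rad total"""
    s,Rm=state(); ax=np.array([Rm[0,0],Rm[1,0],0]);ax/=np.linalg.norm(ax)
    p=s['tcp_pos']; out=[]
    for i in range(n):
        q=R.from_rotvec(ax*r_th/n).as_matrix(); pn=piv+q@(p-piv)
        out.append((Rm.T@(pn-p)*1000)); Rm=q@Rm; p=pn
    print('rows',np.round(out,2).tolist(),'rot/row',np.degrees(r_th/n),'end',p.round(4))
E
python3 - <<'E'
from h import *
s,Rm=state(); y=-Rm[:,1]  # rearward
piv=s['tcp_pos'].copy()+y*.045; piv[2]=0
print('piv stand x',(piv-O)@XS)
for sg in(1,-1): arc(piv,sg*.64,12)
E
```

```text
t 3.6 tcp [ 0.5398 -0.1577  0.1772] F [ 0.4 -0.9  0.2] gap 4.9
[[-0.997  0.081  0.   ]
 [ 0.081  0.997 -0.   ]
 [-0.    -0.    -1.   ]]
piv stand x 0.04747609616149669
t 3.6 tcp [ 0.5398 -0.1577  0.1772] F [ 0.4 -0.9  0.2] gap 4.9
[[-0.997  0.081  0.   ]
 [ 0.081  0.997 -0.   ]
 [-0.    -0.    -1.   ]]
rows [[0.0, 9.38, 2.65], [0.0, 9.38, 2.65], [0.0, 9.38, 2.65], [0.0, 9.38, 2.65], [0.0, 9.38, 2.65], [0.0, 9.38, 2.65], [0.0, 9.38, 2.65], [0.0, 9.38, 2.65], [0.0, 9.38, 2.65], [0.0, 9.38, 2.65], [0.0, 9.38, 2.65], [0.0, 9.38, 2.65]] rot/row 3.0557749073643907 end [ 0.5476 -0.0611  0.1152]
t 3.6 tcp [ 0.5398 -0.1577  0.1772] F [ 0.4 -0.9  0.2] gap 4.9
[[-0.997  0.081  0.   ]
 [ 0.081  0.997 -0.   ]
 [-0.    -0.    -1.   ]]
rows [[-0.0, -9.51, -2.15], [-0.0, -9.51, -2.15], [-0.0, -9.51, -2.15], [-0.0, -9.51, -2.15], [-0.0, -9.51, -2.15], [-0.0, -9.51, -2.15], [-0.0, -9.51, -2.15], [-0.0, -9.51, -2.15], [-0.0, -9.51, -2.15], [-0.0, -9.51, -2.15], [-0.0, -9.51, -2.15], [-0.0, -9.51, -2.15]] rot/row -3.0557749073643907 end [ 0.5306 -0.2721  0.169 ]
```

The gap of 4.9 mm is less than the 12 mm bar, so the grip missed. I look from close by.

```bash
python3 - <<'E'
from h import *
crop('scene',220,150,340,250,5,'g2.png')
s=manip.sense();print((proj('scene',[s['tcp_pos'],[.5402,-.1575,.195],[.5402,-.1575,.176]])-[220,150])*5)
E
```

```text
[[289.23909441 303.4009352 ]
 [286.29103617 274.5862119 ]
 [288.99158588 305.75810657]]
```

View pics/g2.png

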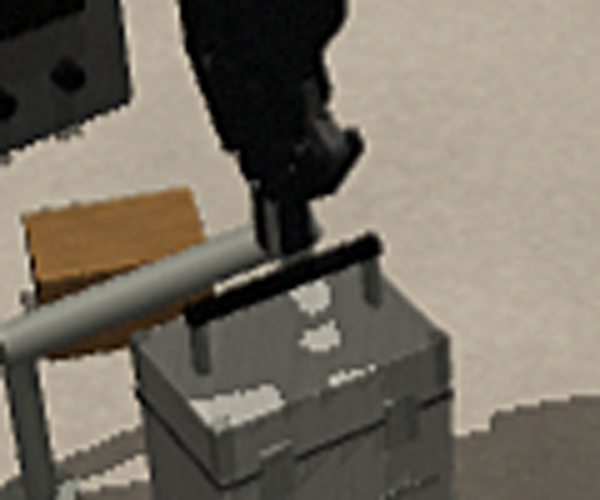

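```bash
python3 - <<'E'
from h import *
im=cv2.cvtColor(manip.snapshot('scene'),cv2.COLOR_RGB2GRAY)
print('cols',list(range(266,288)))
for r in range(188,218): print(r,' '.join(f'{v:3d}' for v in im[r,266:288]))
print(proj('scene',[[.5402,-.1575,z] for z in(.18,.2,.22,.24)]).round(1))
s=manip.sense();print(s['force'],s['tau'].round(1))
E
```

```text
cols [266, 267, 268, 269, 270, 271, 272, 273, 274, 275, 276, 277, 278, 279, 280, 281, 282, 283, 284, 285, 286, 287]
188 170 169 173 173  54   5   2   7   6  12   6   5  12   7   8   2   3   0   0   0  39 127
189 166 166 171 170  61   0   9  13   4   7   8   8   8   5   3   0  12  67  69 120 163 167
190 168 167 172 174  89   0  12  47  25  25   8  10   8   6   3  40 145 169 162 165 174 170
191 168 167 170 171 102   4  10  56  53  28   4   4  11   5   2  40 149 184 173 170 170 170
192 165 164 169 167 100   6  10  58  60  25   0   8   8   9   2  24 115 180 166 167 168 169
193 163 166 171 173 100   7   5  47  56  26   5   6  12  12   2  17  86 166 173 169 167 166
194 171 168 170 155 119  18   4  43  56  38   4   7  10   7   6  14  69 133 180 173 167 164
195 169 145 146 139 114  19   0  32  58  41   6  11   7   9   7  14  56 102 146 173 167 165
196 138 133 139 144 142  28   0  30  56  53   3  12   8  10   7  11  39  77 124 172 170 170
197 138 144 147 151 144  32   0  28  58  55   6   4   6  13   8   7  19  67 143 174 172 173
198 146 143 142 140 131  64   0  27  57  57   0   4   9  11   7 
[... 1212 characters left out ...]
107  85  88
212  46  90  90  85  97  94  93  92  92  88  88  91  89  87 107 121 172 108 107  85  88  89
213  88  96  97  94  91  92  89  91  93  91  92  92  91  86  80  85 109  84  84  86  85  86
214  94  94  93  91  92  89  88  93  90  90  91  92  92  87  84  88  85  85  79 102 161  80
215  93  91  90  92  93  91  89  92  90  91  91  92  91  86  83  80  79  98 165 165 166  75
216  92  91  91  91  91  92  88  91  90  92  91  93  92  82  99 166 160 163 174 173 169 149
217  91  92  89  93  93  90  90  92  92  92  93  91  90  78 101 177 174 172 169 169 172 163
[[277.7 209.8]
 [277.1 203.3]
 [276.5 196.5]
 [275.9 189.7]]
[ 0.78491625  0.12895166 -0.55586039] [ -0.  -39.7 -16.   -0.    0.    0. ]
```

```bash
python3 - <<'E'
from h import *
P=np.array([.147,.607,.196]);print(proj('top',[P,P+[0,0,.03],P+[.0135,.0555,.01],P-[.0135,.0555,-.01]]).round(1))
im=cv2.imread('pics/top0.png')[380:480,0:130]; cv2.imwrite('pics/t0.png',cv2.convertScaleAbs(cv2.resize(im,None,fx=6,fy=6,interpolation=cv2.INTER_CUBIC),alpha=2.5))
print(plane('scene',[(275.5,201)],.177), plane('scene',[(275.5,201)],.208))
E
```

```text
[[ 47.7 402.1]
 [ 42.3 403.7]
 [ 24.1 395.7]
 [ 68.4 409.5]]
[[ 0.52163183 -0.19424514  0.177     ]] [[ 0.54371815 -0.15824539  0.208     ]]
```

View pics/t0.png

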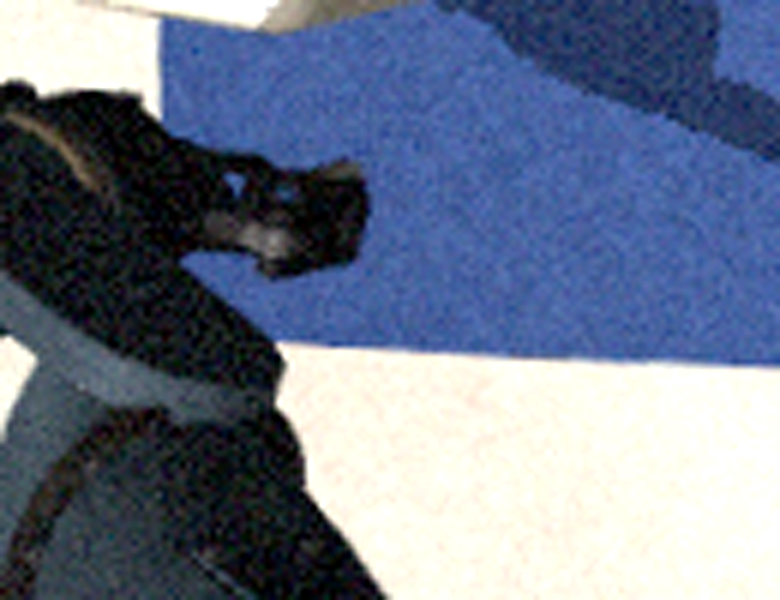

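Pixel data put the finger end about 30 mm above the reported TCP, at z≈0.208 over the handle. That agrees with the missed grip. I open, lower a little and measure the finger end again.

Request:
send_rows(
  motion=[
    {"gripper": 50,"travel": [0,0,0],"rotation": [0,0,0]},
    {"gripper": 50,"travel": [0,0,0],"rotation": [0,0,0]},
    {"gripper": 50,"travel": [0,0,0],"rotation": [0,0,0]},
    {"gripper": 50,"travel": [0,0,4],"rotation": [0,0,0]},
    {"gripper": 50,"travel": [0,0,4],"rotation": [0,0,0]},
    {"gripper": 50,"travel": [0,0,4],"rotation": [0,0,0]},
    {"gripper": 50,"travel": [0,0,0],"rotation": [0,0,0]},
  ],
)

```text
t: 4.28
tcp_pos: [0.539, -0.1574, 0.1638]
tool_rot: [0.04, 0.999, 0.001, -0.001]
force: [-0.3, 0.0, 1.0]
finger_gap: 0.586
```

```bash
python3 - <<'E'
from h import *
togo([.5402,-.1575,.15])
crop('scene',240,160,320,220,10,'g3.png')
b=np.array(manip.sense()['tcp_pos'])
for z in(.165,.195): print(z,((proj('scene',[[b[0],b[1],z],[b[0]-.0025,b[1]-.032,z],[b[0]+.0025,b[1]+.032,z]])-[240,160])*10).round(0).tolist())
E
```

```text
t 4.2833 tcp [ 0.539  -0.1574  0.1638] F [-0.3  0.   1. ] gap 50.1
[[-0.997  0.081 -0.002]
 [ 0.081  0.997  0.001]
 [ 0.002  0.001 -1.   ]]
stand [np.float64(2.2), np.float64(-5.9)]
tool mm to target [-1.3 -0.  13.8]
0.165 [[384.0, 546.0], [319.0, 481.0], [451.0, 613.0]]
0.195 [[376.0, 448.0], [310.0, 383.0], [444.0, 514.0]]
```

View pics/g3.png

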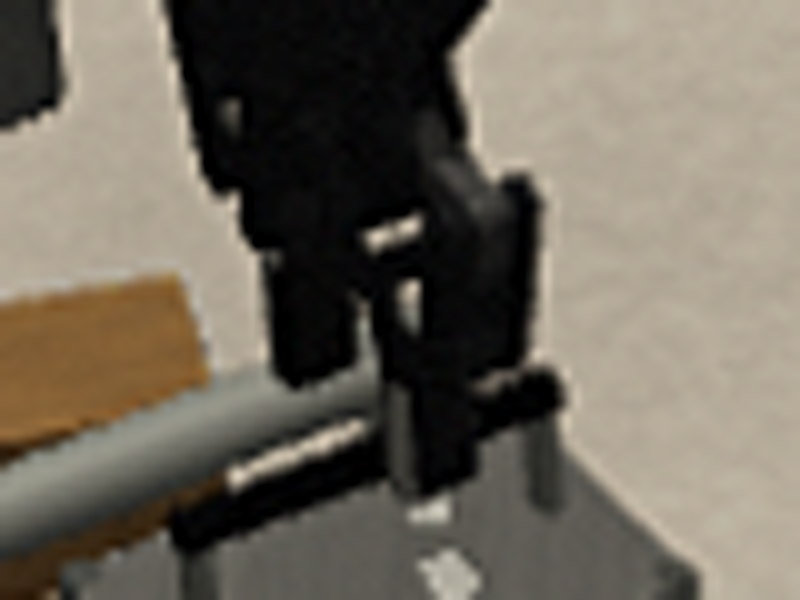

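The finger ends are at (315,380) and (430,490), which puts them at z≈0.197 against a reported 0.164. The real tips therefore sit about 31 mm above the reported TCP. I go 17 mm lower and grip.

Request:
send_rows(
  motion=[
    {"gripper": 50,"travel": [0,0,6],"rotation": [0,0,0]},
    {"gripper": 50,"travel": [0,0,6],"rotation": [0,0,0]},
    {"gripper": 50,"travel": [0,0,5],"rotation": [0,0,0]},
    {"gripper": 20,"travel": [0,0,0],"rotation": [0,0,0]},
    {"gripper": 5,"travel": [0,0,0],"rotation": [0,0,0]},
    {"gripper": 5,"travel": [0,0,0],"rotation": [0,0,0]},
    {"gripper": 5,"travel": [0,0,0],"rotation": [0,0,0]},
    {"gripper": 5,"travel": [0,0,0],"rotation": [0,0,0]},
  ],
  newtons=30,
)

```text
t: 5.0
tcp_pos: [0.5398, -0.1576, 0.148]
tool_rot: [0.04, 0.999, 0.0, 0.0]
force: [-0.6, 0.2, -1.7]
finger_gap: 0.125
```

```bash
python3 - <<'E'
from h import *
s,Rm=state(); y=-Rm[:,1]
print('handle stand x',(s['tcp_pos']-O)@XS)
h0=np.array([-45,195.]);prev=h0;o=[]
for th in np.linspace(0,.64,25)[1:]:
    c,sn=np.cos(th),np.sin(th);h=np.array([c*h0[0]+sn*h0[1],-sn*h0[0]+c*h0[1]]);d=h-prev;prev=h;o.append([round(-d[0],1),round(-d[1],1)])
print('rows [tool y, tool z]',o, prev-h0)
E
```

```text
t 5.0 tcp [ 0.5398 -0.1576  0.148 ] F [-0.6  0.2 -1.7] gap 10.6
[[-0.997  0.081  0.   ]
 [ 0.081  0.997  0.   ]
 [-0.     0.    -1.   ]]
handle stand x 0.002314548923073527
rows [tool y, tool z] [[np.float64(-5.2), np.float64(-1.1)], [np.float64(-5.2), np.float64(-1.0)], [np.float64(-5.3), np.float64(-0.9)], [np.float64(-5.3), np.float64(-0.7)], [np.float64(-5.3), np.float64(-0.6)], [np.float64(-5.3), np.float64(-0.4)], [np.float64(-5.3), np.float64(-0.3)], [np.float64(-5.3), np.float64(-0.1)], [np.float64(-5.3), np.float64(-0.0)], [np.float64(-5.3), np.float64(0.1)], [np.float64(-5.3), np.float64(0.3)], [np.float64(-5.3), np.float64(0.4)], [np.float64(-5.3), np.float64(0.6)], [np.float64(-5.3), np.float64(0.7)], [np.float64(-5.3), np.float64(0.8)], [np.float64(-5.2), np.float64(1.0)], [np.float64(-5.2), np.float64(1.1)], [np.float64(-5.2), np.float64(1.3)], [np.float64(-5.1), np.float64(1.4)], [np.float64(-5.1), np.float64(1.5)], [np.float64(-5.1), np.float64(1.7)], [np.float64(-5.0), np.float64(1.8)], [np.float64(-5.0), np.float64(1.9)], [np.float64(-4.9), np.float64(2.1)]] [125.35880196 -11.71753235]
```

Request:
send_rows(
  motion=[
    {"gripper": 5,"travel": [0,-5,-0.7],"rotation": [0,0,0]},
    {"gripper": 5,"travel": [0,-5,-0.9],"rotation": [0,0,0]},
    {"gripper": 5,"travel": [0,-5,-0.8],"rotation": [0,0,0]},
    {"gripper": 5,"travel": [0,-5,-0.7],"rotation": [0,0,0]},
    {"gripper": 5,"travel": [0,-5,-0.6],"rotation": [0,0,0]},
    {"gripper": 5,"travel": [0,-5,-0.4],"rotation": [0,0,0]},
    {"gripper": 5,"travel": [0,-5,-0.3],"rotation": [0,0,0]},
    {"gripper": 5,"travel": [0,-5,-0.1],"rotation": [0,0,0]},
    {"gripper": 5,"travel": [0,-5,0],"rotation": [0,0,0]},
    {"gripper": 5,"travel": [0,-5,0.1],"rotation": [0,0,0]},
    {"gripper": 5,"travel": [0,-5,0.3],"rotation": [0,0,0]},
    {"gripper": 5,"travel": [0,-5,0.4],"rotation": [0,0,0]},
  ],
)

```text
t: 6.0
tcp_pos: [0.5348, -0.2182, 0.1515]
tool_rot: [0.04, 0.999, -0.0, -0.0]
force: [-1.0, 1.7, 1.0]
finger_gap: 0.129
```

```bash
python3 - <<'E'
from h import *
togo([.5,-.25,.2])
crop('scene',200,160,340,290,5,'k1.png')
E
```

```text
t 6.0 tcp [ 0.5348 -0.2182  0.1515] F [-1.   1.7  1. ] gap 11.1
[[-0.997  0.081 -0.   ]
 [ 0.081  0.997 -0.   ]
 [ 0.    -0.    -1.   ]]
stand [np.float64(63.1), np.float64(-5.9)]
tool mm to target [ 32.1 -34.5 -48.5]
```

View pics/k1.png

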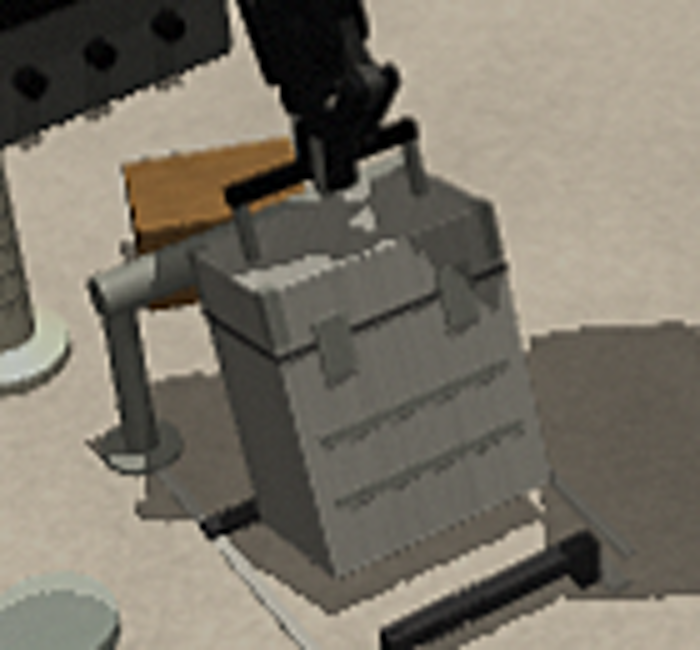

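The case tips about its rear edge, with its front edge raised at (340,570) and the gripper on the handle at (335,165). Forces are small, so I go on.

Request:
send_rows(
  motion=[
    {"gripper": 5,"travel": [0,-5.3,0.6],"rotation": [0,0,0]},
    {"gripper": 5,"travel": [0,-5.3,0.7],"rotation": [0,0,0]},
    {"gripper": 5,"travel": [0,-5.3,0.8],"rotation": [0,0,0]},
    {"gripper": 5,"travel": [0,-5.2,1.0],"rotation": [0,0,0]},
    {"gripper": 5,"travel": [0,-5.2,1.1],"rotation": [0,0,0]},
    {"gripper": 5,"travel": [0,-5.2,1.3],"rotation": [0,0,0]},
    {"gripper": 5,"travel": [0,-5.1,1.4],"rotation": [0,0,0]},
    {"gripper": 5,"travel": [0,-5.1,1.5],"rotation": [0,0,0]},
    {"gripper": 5,"travel": [0,-5,1.7],"rotation": [0,0,0]},
    {"gripper": 5,"travel": [0,-4,1.4],"rotation": [0,0,0]},
  ],
)

```text
t: 6.88
tcp_pos: [0.531, -0.269, 0.1401]
tool_rot: [0.04, 0.999, -0.0, 0.0]
force: [0.1, 0.9, 1.6]
finger_gap: 0.12
```

```bash
python3 - <<'E'
from h import *
togo([.5,-.25,.2])
E
```

```text
t 6.8833 tcp [ 0.531  -0.269   0.1401] F [0.1 0.9 1.6] gap 10.3
[[-0.997  0.081  0.   ]
 [ 0.081  0.997 -0.001]
 [-0.001 -0.001 -1.   ]]
stand [np.float64(114.1), np.float64(-6.2)]
tool mm to target [ 32.4  16.4 -59.9]
```

Request:
send_rows(
  motion=[
    {"gripper": 5,"travel": [0,-2,0.8],"rotation": [0,0,0]},
    {"gripper": 5,"travel": [0,-2,0.8],"rotation": [0,0,0]},
    {"gripper": 5,"travel": [0,-2,0.8],"rotation": [0,0,0]},
    {"gripper": 5,"travel": [0,0,0],"rotation": [0,0,0]},
  ],
)

```text
t: 7.22
tcp_pos: [0.5305, -0.2746, 0.1377]
tool_rot: [0.04, 0.999, -0.0, 0.0]
force: [0.8, 0.4, 1.4]
finger_gap: 0.122
```

Request:
send_rows(
  motion=[
    {"gripper": 5,"travel": [0,-2,0.8],"rotation": [0,0,0]},
    {"gripper": 5,"travel": [0,-1,0.4],"rotation": [0,0,0]},
    {"gripper": 5,"travel": [0,0,0],"rotation": [0,0,0]},
  ],
)

```text
t: 7.47
tcp_pos: [0.5302, -0.2768, 0.1367]
tool_rot: [0.04, 0.999, 0.0, 0.0]
force: [1.3, 0.7, 0.8]
finger_gap: 0.122
```

Request:
send_rows(
  motion=[
    {"gripper": 5,"travel": [0,-1.5,0.6],"rotation": [0,0,0]},
    {"gripper": 5,"travel": [0,-1.5,0.6],"rotation": [0,0,0]},
    {"gripper": 5,"travel": [0,0,0],"rotation": [0,0,0]},
    {"gripper": 5,"travel": [0,0,0],"rotation": [0,0,0]},
  ],
)

```text
t: 7.8
tcp_pos: [0.5302, -0.2768, 0.1365]
tool_rot: [0.041, 0.999, 0.003, 0.0]
force: [1.3, 8.7, 8.6]
finger_gap: 0.123
```

Request:
send_rows(
  motion=[
    {"gripper": 5,"travel": [0,-1.5,0.6],"rotation": [0,0,0]},
    {"gripper": 5,"travel": [0,-1.5,0.6],"rotation": [0,0,0]},
    {"gripper": 5,"travel": [0,0,0],"rotation": [0,0,0]},
    {"gripper": 5,"travel": [0,0,0],"rotation": [0,0,0]},
  ],
)

```text
t: 8.13
tcp_pos: [0.5301, -0.2783, 0.1366]
tool_rot: [0.041, 0.999, 0.004, 0.0]
force: [-0.4, 13.2, 16.7]
finger_gap: 0.132
```

The case is on the tube. I relax, check with a measurement, and release with a small opening.

Request:
send_rows(
  motion=[
    {"gripper": 5,"travel": [0,1.5,-1],"rotation": [0,0,0]},
    {"gripper": 5,"travel": [0,1,-1],"rotation": [0,0,0]},
    {"gripper": 16,"travel": [0,0,0],"rotation": [0,0,0]},
    {"gripper": 20,"travel": [0,0,0],"rotation": [0,0,0]},
    {"gripper": 28,"travel": [0,0,0],"rotation": [0,0,0]},
    {"gripper": 28,"travel": [0,0,0],"rotation": [0,0,0]},
  ],
)

```text
t: 8.63
tcp_pos: [0.5297, -0.2813, 0.136]
tool_rot: [0.04, 0.999, -0.0, -0.0]
force: [-0.5, 0.2, -0.1]
finger_gap: 0.325
```

```bash
python3 - <<'E'
from h import *
togo([.5,-.25,.2])
E
```

```text
t 8.6333 tcp [ 0.5297 -0.2813  0.136 ] F [-0.5  0.2 -0.1] gap 27.8
[[-0.997  0.081 -0.   ]
 [ 0.081  0.997 -0.001]
 [ 0.    -0.001 -1.   ]]
stand [np.float64(126.4), np.float64(-6.8)]
tool mm to target [ 32.1  28.7 -64. ]
```

Request:
send_rows(
  motion=[
    {"gripper": 28,"travel": [0,0,-8],"rotation": [0,0,0]},
    {"gripper": 28,"travel": [0,0,-12],"rotation": [0,0,0]},
    {"gripper": 28,"travel": [0,0,-12],"rotation": [0,0,0]},
    {"gripper": 28,"travel": [0,0,-20],"rotation": [0,0,0]},
    {"gripper": 28,"travel": [0,0,-30],"rotation": [0,0,0]},
    {"gripper": 28,"travel": [0,0,-30],"rotation": [0,0,0]},
    {"gripper": 40,"travel": [2.7,36,0],"rotation": [0,0,0]},
    {"gripper": 40,"travel": [2.7,36,0],"rotation": [0,0,0]},
    {"gripper": 40,"travel": [2.7,36,0],"rotation": [0,0,0]},
    {"gripper": 40,"travel": [2.7,36,0],"rotation": [0,0,0]},
    {"gripper": 40,"travel": [2.7,36,0],"rotation": [0,0,0]},
    {"gripper": 40,"travel": [2.7,36,0],"rotation": [0,0,0]},
  ],
)

```text
t: 9.63
tcp_pos: [0.531, -0.0629, 0.2489]
tool_rot: [0.041, 0.999, -0.0, 0.0]
force: [1.1, -0.4, -0.2]
finger_gap: 0.472
```

Request:
send_rows(
  motion=[
    {"gripper": 40,"travel": [2.7,36,0],"rotation": [0,0,0]},
    {"gripper": 40,"travel": [2.7,36,0],"rotation": [0,0,0]},
    {"gripper": 40,"travel": [2.7,36,0],"rotation": [0,0,0]},
    {"gripper": 40,"travel": [2.7,36,0],"rotation": [0,0,0]},
    {"gripper": 40,"travel": [0,0,0],"rotation": [0,0,7]},
    {"gripper": 40,"travel": [0,0,0],"rotation": [0,0,7]},
    {"gripper": 40,"travel": [0,0,0],"rotation": [0,0,7]},
    {"gripper": 40,"travel": [0,0,0],"rotation": [0,0,7]},
    {"gripper": 40,"travel": [0,0,0],"rotation": [0,0,7]},
    {"gripper": 40,"travel": [0,0,0],"rotation": [0,0,7]},
    {"gripper": 40,"travel": [0,0,0],"rotation": [0,0,7]},
    {"gripper": 40,"travel": [0,0,0],"rotation": [0,0,7]},
  ],
)

```text
t: 10.63
tcp_pos: [0.5322, 0.08, 0.2488]
tool_rot: [0.508, 0.862, -0.0, 0.0]
force: [-0.1, 0.2, -0.4]
finger_gap: 0.47
```

Request:
send_rows(
  motion=[
    {"gripper": 40,"travel": [0,0,0],"rotation": [0,0,7]},
    {"gripper": 40,"travel": [0,0,0],"rotation": [0,0,7]},
    {"gripper": 40,"travel": [0,0,0],"rotation": [0,0,7]},
    {"gripper": 40,"travel": [0,0,0],"rotation": [0,0,7]},
    {"gripper": 40,"travel": [0,0,0],"rotation": [0,0,7]},
    {"gripper": 40,"travel": [0,0,0],"rotation": [0,0,7]},
    {"gripper": 40,"travel": [0,0,0],"rotation": [0,0,7]},
    {"gripper": 40,"travel": [0,0,0],"rotation": [0,0,7]},
    {"gripper": 40,"travel": [0,0,0],"rotation": [0,0,7]},
    {"gripper": 40,"travel": [0,0,0],"rotation": [0,0,0]},
  ],
)

```text
t: 11.47
tcp_pos: [0.5322, 0.08, 0.2488]
tool_rot: [0.882, 0.471, 0.0, 0.0]
force: [0.7, -0.1, 0.4]
finger_gap: 0.466
```

```bash
python3 - <<'E'
from h import *
togo([.5355,.228,.14]);s,Rm=state();print('yaw',np.degrees(np.arctan2(Rm[1,1],Rm[0,1])),s['q'].round(2))
crop('scene',200,140,420,370,2.5,'l1.png')
E
```

```text
t 11.4667 tcp [0.5322 0.08   0.2488] F [ 0.7 -0.1  0.4] gap 39.8
[[ 0.556  0.831  0.001]
 [ 0.831 -0.556 -0.   ]
 [ 0.     0.001 -1.   ]]
stand [np.float64(-234.2), np.float64(-28.8)]
tool mm to target [124.8 -79.7 108.7]
t 11.4667 tcp [0.5322 0.08   0.2488] F [ 0.7 -0.1  0.4] gap 39.8
[[ 0.556  0.831  0.001]
 [ 0.831 -0.556 -0.   ]
 [ 0.     0.001 -1.   ]]
yaw -33.77315959626474 [-0.06  0.35  1.59 -0.    1.21  0.53]
```

View pics/l1.png

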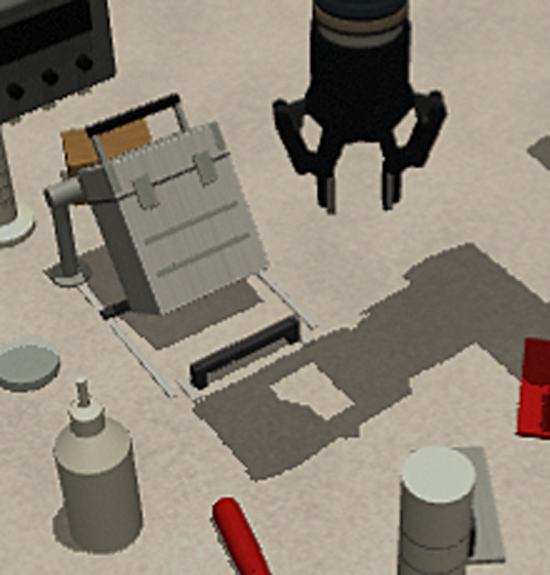

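The case leans on the tube by itself at (180,210), and the gripper is free with its tips at (327,210) and (390,208). I check the tip offset again, and the tall cylinder's clearance.

```bash
python3 - <<'E'
from h import *
s=manip.sense();b=s['tcp_pos'];Rm=R.from_quat(s['tool_rot']).as_matrix()
for dz in(0,.02,.03,.04):
  print(dz,proj('scene',[b+[0,0,dz]+Rm[:,1]*k for k in(-.025,.025)]).round(1).tolist())
im=cv2.cvtColor(manip.snapshot('scene'),cv2.COLOR_RGB2GRAY)
for r in range(214,228): print(r,' '.join(f'{v:3d}' for v in im[r,322:364]))
print('tall',plane('top',[(185,195)],0),'jar',plane('top',[(168,288)],0))
E
```

```text
0 [[355.1, 234.8], [331.3, 236.4]]
0.02 [[355.3, 227.4], [331.3, 229.0]]
0.03 [[355.4, 223.7], [331.2, 225.2]]
0.04 [[355.5, 219.9], [331.2, 221.4]]
214 172 175 180 189 178   0   4   5  23  65  52  27 106 184 174 173 172 172 173 170 172 175 172 170 165 163 165 170 178 176 122   0  21  65  59  27   0   6  83 190 182 180
215 175 173 174 186 183   0   6   8  25  66  51  31 108 188 173 173 172 174 174 175 173 176 173 172 170 169 168 169 175 175 119   0  18  65  57  29   0  22 109 192 177 178
216 176 178 180 182 178   0   7   4  21  63  52  29 106 185 176 175 173 171 172 172 171 169 170 168 170 174 175 177 180 179 121   0  17  66  58  27   0  26 114 193 180 178
217 178 176 179 185 179   0   4   6  24  63  54  30 104 185 174 174 171 167 168 167 168 170 169 167 167 173 172 169 178 179 121   0  18  66  56  26   0  24 112 189 179 178
218 175 174 174 180 175   0   2   6  21  58  53  29 108 187 175 171 171 168 168 169 173 172 173 172 172 175 173 168 171 175 117   0  16  67  57  27   0  23 114 190 180 179
219 172 173 171 176 171  13   4   6  18  60  56  30 107 187 176 171 171 170 173 172 173 171
[... 839 characters left out ...]
1 169 172 172 173 172 176 176 175 172 175 173 175 176 179 157 120 177 169 175 175 177 179 178 175 170
225 171 167 168 165 170 173 173 174 163  63  88  86 123 174 170 169 168 170 173 174 173 170 172 174 171 172 174 175 177 175 179 183 179 188 182 176 176 176 175 173 171 171
226 171 170 168 169 170 173 172 169 169 157 165 163 164 172 172 167 167 165 173 177 173 172 172 173 165 169 171 170 172 172 173 176 181 179 178 176 173 176 172 176 177 175
227 171 171 167 166 167 170 170 165 170 172 173 174 171 170 168 168 171 170 169 167 168 169 170 169 167 166 168 169 173 174 176 177 178 178 176 176 177 178 178 180 180 179
tall [[0.66652852 0.32794263 0.        ]] jar [[0.42173043 0.36807867 0.        ]]
```

Request:
send_rows(
  motion=[
    {"gripper": 40,"travel": [31,-20,30],"rotation": [0,0,0]},
    {"gripper": 40,"travel": [31,-20,30],"rotation": [0,0,0]},
    {"gripper": 40,"travel": [31,-20,20],"rotation": [0,0,0]},
    {"gripper": 40,"travel": [31.8,-19.7,20],"rotation": [0,0,0]},
    {"gripper": 40,"travel": [0,0,30],"rotation": [0,0,1.3]},
    {"gripper": 40,"travel": [0,0,30],"rotation": [0,0,0]},
    {"gripper": 40,"travel": [0,0,30],"rotation": [0,0,0]},
    {"gripper": 40,"travel": [0,0,23],"rotation": [0,0,0]},
    {"gripper": 40,"travel": [0,0,0],"rotation": [0,0,0]},
  ],
)

```text
t: 12.32
tcp_pos: [0.5309, 0.2177, 0.0387]
tool_rot: [0.886, 0.463, -0.005, -0.001]
force: [0.2, -0.1, 0.5]
finger_gap: 0.471
```

```bash
python3 - <<'E'
from h import *
togo([.5355,.228,-.014])
a_=manip.snapshot("scene")[290:380,340:440,::-1];b=manip.snapshot("top")[205:295,190:290,::-1]
o=np.hstack([cv2.resize(a_,(400,360),interpolation=2),cv2.convertScaleAbs(cv2.resize(b,(400,360),interpolation=2),alpha=1.6)])
cv2.imwrite('pics/m1.png',o)
E
```

```text
t 12.3167 tcp [0.5309 0.2177 0.0387] F [ 0.2 -0.1  0.5] gap 40.2
[[ 0.57   0.821 -0.009]
 [ 0.821 -0.57  -0.002]
 [-0.007 -0.007 -1.   ]]
stand [np.float64(-371.5), np.float64(-39.4)]
tool mm to target [11.4 -1.8 52.7]
```

View pics/m1.png

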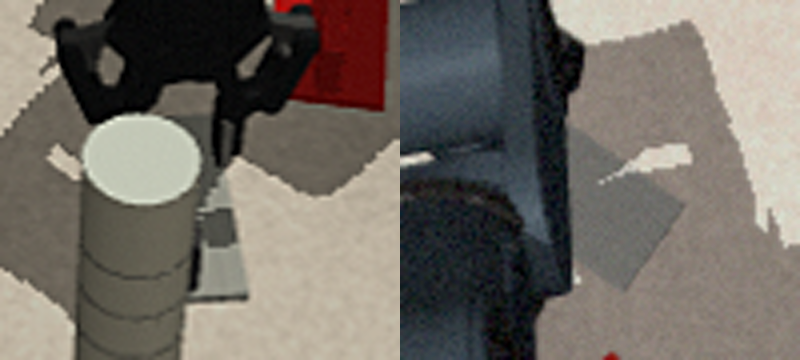

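The plate is in place, with the right finger at (225,150) in the left panel beside the block. I correct and go down.

Request:
send_rows(
  motion=[
    {"gripper": 40,"travel": [11.4,-1.8,0],"rotation": [0,0,0]},
    {"gripper": 40,"travel": [0,0,15],"rotation": [0,0,0]},
    {"gripper": 40,"travel": [0,0,15],"rotation": [0,0,0]},
    {"gripper": 40,"travel": [0,0,12],"rotation": [0,0,0]},
    {"gripper": 40,"travel": [0,0,8],"rotation": [0,0,0]},
    {"gripper": 40,"travel": [0,0,2],"rotation": [0,0,0]},
    {"gripper": 40,"travel": [0,0,0],"rotation": [0,0,0]},
  ],
)

```text
t: 13.0
tcp_pos: [0.5398, 0.229, -0.0089]
tool_rot: [0.887, 0.462, -0.0, -0.0]
force: [-0.3, 0.2, 0.4]
finger_gap: 0.473
```

```bash
python3 - <<'E'
from h import *
togo([.5355,.228,-.014]); print(R.from_matrix(R.from_quat(manip.sense()['tool_rot']).as_matrix()).as_rotvec())
E
```

```text
t 13.0 tcp [ 0.5398  0.229  -0.0089] F [-0.3  0.2  0.4] gap 40.4
[[ 0.572  0.82  -0.   ]
 [ 0.82  -0.572  0.   ]
 [ 0.    -0.    -1.   ]]
stand [np.float64(-383.3), np.float64(-31.4)]
tool mm to target [-3.2 -2.9  5.1]
[-2.78553215e+00 -1.45264999e+00  2.14347372e-05]
```

Request:
send_rows(
  motion=[
    {"gripper": 40,"travel": [-3,-2.9,3],"rotation": [0,0,0]},
    {"gripper": 40,"travel": [0,0,3],"rotation": [0,0,0]},
    {"gripper": 20,"travel": [0,0,0],"rotation": [0,0,0]},
    {"gripper": 8,"travel": [0,0,0],"rotation": [0,0,0]},
    {"gripper": 8,"travel": [0,0,0],"rotation": [0,0,0]},
    {"gripper": 8,"travel": [0,0,0],"rotation": [0,0,0]},
    {"gripper": 8,"travel": [0,0,0],"rotation": [0,0,0]},
  ],
  newtons=70,
)

```text
t: 13.58
tcp_pos: [0.5357, 0.2281, -0.0145]
tool_rot: [0.887, 0.462, 0.0, 0.0]
force: [-1.1, -0.7, 3.0]
finger_gap: 0.145
```

```bash
python3 - <<'E'
from h import *
s,Rm=state(); print('yaw x',np.degrees(np.arctan2(Rm[1,0],Rm[0,0])),s['ft_torque'])
E
```

```text
t 13.5833 tcp [ 0.5357  0.2281 -0.0145] F [-1.1 -0.7  3. ] gap 12.4
[[ 0.573  0.82   0.   ]
 [ 0.82  -0.573  0.   ]
 [ 0.     0.    -1.   ]]
yaw x 55.06467785156992 [ 0.01949996  0.15002556 -0.02844447]
```

Request:
send_rows(
  motion=[
    {"gripper": 8,"travel": [0,0,-5],"rotation": [0,0,0]},
    {"gripper": 8,"travel": [0,0,-10],"rotation": [0,0,0]},
    {"gripper": 8,"travel": [0,0,-5],"rotation": [0,0,-5]},
    {"gripper": 8,"travel": [0,0,0],"rotation": [0,0,-6.5]},
    {"gripper": 8,"travel": [0,0,0],"rotation": [0,0,-6.5]},
    {"gripper": 8,"travel": [0,0,0],"rotation": [0,0,-6.5]},
    {"gripper": 8,"travel": [0,0,0],"rotation": [0,0,-6.5]},
    {"gripper": 8,"travel": [-20,4,0],"rotation": [0,0,0]},
    {"gripper": 8,"travel": [-25,5,0],"rotation": [0,0,0]},
    {"gripper": 8,"travel": [-25,5,0],"rotation": [0,0,0]},
    {"gripper": 8,"travel": [-25,5,0],"rotation": [0,0,0]},
    {"gripper": 8,"travel": [-25,5,0],"rotation": [0,0,0]},
  ],
)

```text
t: 14.58
tcp_pos: [0.5513, 0.1057, 0.0056]
tool_rot: [0.731, 0.683, 0.0, 0.0]
force: [0.1, 0.4, -3.3]
finger_gap: 0.147
```

Request:
send_rows(
  motion=[
    {"gripper": 8,"travel": [-20,5,0],"rotation": [0,0,0]},
    {"gripper": 8,"travel": [-10,5,0],"rotation": [0,0,0]},
    {"gripper": 8,"travel": [0,0,0],"rotation": [0,0,0]},
  ],
)

```text
t: 14.83
tcp_pos: [0.5611, 0.0738, 0.0057]
tool_rot: [0.732, 0.681, 0.001, 0.001]
force: [0.2, 0.4, -2.7]
finger_gap: 0.149
```

```bash
python3 - <<'E'
from h import *
togo([.5596,.0589,-.0145]);s,Rm=state(); print('yaw x',np.degrees(np.arctan2(Rm[1,0],Rm[0,0])),s['ft_torque'])
im=manip.snapshot('top')[:,:,::-1];im2=manip.snapshot('scene')[:,:,::-1]
cv2.imwrite('pics/top_ins.png',im);cv2.imwrite('pics/sc_ins.png',im2)
g=cv2.cvtColor(im,cv2.COLOR_BGR2GRAY)
# expected plate corners
b=s['tcp_pos']
C=[[b+Rm[:,0]*-(dx+.039)+Rm[:,1]*dy for dx,dy in((.065,.035),(.065,-.035),(-.065,.035),(-.065,-.035))]]
C=np.array(C[0]);C[:,2]=.0265;print(proj('top',C).round(1).tolist(),proj('scene',C).round(1).tolist())
E
```

```text
t 14.8333 tcp [0.5611 0.0738 0.0057] F [ 0.2  0.4 -2.7] gap 12.7
[[ 0.072  0.997  0.003]
 [ 0.997 -0.072 -0.   ]
 [-0.     0.003 -1.   ]]
stand [np.float64(-230.0), np.float64(0.4)]
tool mm to target [-15.   -0.4  20.2]
t 14.8333 tcp [0.5611 0.0738 0.0057] F [ 0.2  0.4 -2.7] gap 12.7
[[ 0.072  0.997  0.003]
 [ 0.997 -0.072 -0.   ]
 [-0.     0.003 -1.   ]]
yaw x 85.89445974632947 [ 0.09855551 -0.03447328  0.02529812]
[[322.1, 221.5], [320.4, 248.7], [271.4, 218.3], [269.4, 245.4]] [[295.0, 291.7], [318.8, 280.1], [325.1, 325.3], [349.8, 312.2]]
```

Request:
send_rows(
  motion=[
    {"gripper": 8,"travel": [0,0,8],"rotation": [0,0,0]},
    {"gripper": 8,"travel": [0,0,8],"rotation": [0,0,0]},
    {"gripper": 8,"travel": [0,0,3.5],"rotation": [0,0,0]},
    {"gripper": 8,"travel": [-8,0,0],"rotation": [0,0,0]},
    {"gripper": 8,"travel": [-12,0,0],"rotation": [0,0,0]},
  ],
)

```text
t: 15.35
tcp_pos: [0.5576, 0.058, -0.0145]
tool_rot: [0.73, 0.684, 0.0, -0.0]
force: [0.3, 2.6, 0.7]
finger_gap: 0.147
```

```bash
python3 - <<'E'
from h import *
s,Rm=state()
b=s['tcp_pos'];C=np.array([b+Rm[:,0]*-(dx+.039)+Rm[:,1]*dy for dx,dy in((.065,.035),(.065,-.035),(-.065,.035))]);C[:,2]=.006
P=proj('scene',C);print(P.round(1).tolist(), ((b-O)@XS).round(4),((b-O)@YS).round(4))
im=manip.snapshot('scene');cv2.imwrite('pics/ins.png',im[:,:,::-1]);g=cv2.cvtColor(im,cv2.COLOR_RGB2GRAY)
e=cv2.Canny(cv2.resize(g[240:320,260:350],None,fx=4,fy=4,interpolation=2),40,100)
ls=cv2.HoughLinesP(e,1,np.pi/360,30,minLineLength=50,maxLineGap=8)
for l in sorted(ls[:,0].tolist(),key=lambda l:-np.hypot(l[2]-l[0],l[3]-l[1]))[:14]: print((np.array(l)/4+[260,240,260,240]).round(1))
E
```

```text
t 15.35 tcp [ 0.5576  0.058  -0.0145] F [0.3 2.6 0.7] gap 12.6
[[ 0.065  0.998  0.   ]
 [ 0.998 -0.065  0.001]
 [ 0.001  0.    -1.   ]]
[[292.6, 293.4], [316.0, 281.8], [322.3, 326.4]] -0.214 -0.002
[276.2 285.5 310.5 269. ]
[265.8 265.5 297.8 251. ]
[294.2 295.2 316.  319.8]
[294.5 295.  315.8 319.2]
[293.5 296.2 314.2 319.2]
[286.2 288.2 311.2 276. ]
[296.8 300.  314.  319.2]
[270.8 263.  292.8 253. ]
[281.2 271.8 302.2 262.2]
[291.  278.5 310.5 269.2]
[277.8 284.5 296.5 275.5]
[266.5 279.  281.2 272. ]
[281.8 271.5 295.5 265. ]
[297.8 282.5 310.2 276.2]
```

The plate edge (294,295)–(316,320) matches the prediction within about 1.5 px, so I slide it in.

Request:
send_rows(
  motion=[
    {"gripper": 8,"travel": [-10,0.2,0],"rotation": [0,0,0]},
    {"gripper": 8,"travel": [-10,0.2,0],"rotation": [0,0,0]},
    {"gripper": 8,"travel": [-10,0.2,0],"rotation": [0,0,0]},
    {"gripper": 8,"travel": [-10,0.2,0],"rotation": [0,0,0]},
    {"gripper": 8,"travel": [-10,0.2,0],"rotation": [0,0,0]},
    {"gripper": 8,"travel": [-10,0.2,0],"rotation": [0,0,0]},
    {"gripper": 8,"travel": [-10,0.2,0],"rotation": [0,0,0]},
    {"gripper": 8,"travel": [-8,0.2,0],"rotation": [0,0,0]},
    {"gripper": 8,"travel": [-6,0,0],"rotation": [0,0,0]},
    {"gripper": 8,"travel": [-3,0,0],"rotation": [0,0,0]},
    {"gripper": 8,"travel": [0,0,0],"rotation": [0,0,0]},
  ],
)

```text
t: 16.32
tcp_pos: [0.5534, -0.0319, -0.0145]
tool_rot: [0.731, 0.682, -0.0, 0.0]
force: [-0.9, -0.9, -0.2]
finger_gap: 0.149
```

Request:
send_rows(
  motion=[
    {"gripper": 8,"travel": [-2,0,0],"rotation": [0,0,0]},
    {"gripper": 8,"travel": [-2,0,0],"rotation": [0,0,0]},
    {"gripper": 8,"travel": [0,0,0],"rotation": [0,0,0]},
  ],
)

```text
t: 16.57
tcp_pos: [0.553, -0.0348, -0.0144]
tool_rot: [0.731, 0.683, -0.0, -0.0]
force: [-1.1, -0.0, -1.4]
finger_gap: 0.149
```

Request:
send_rows(
  motion=[
    {"gripper": 8,"travel": [-2,0,0],"rotation": [0,0,0]},
    {"gripper": 8,"travel": [-2,0,0],"rotation": [0,0,0]},
    {"gripper": 8,"travel": [0,0,0],"rotation": [0,0,0]},
  ],
)

```text
t: 16.82
tcp_pos: [0.5528, -0.039, -0.0145]
tool_rot: [0.731, 0.683, -0.0, -0.0]
force: [-0.8, 0.7, -1.9]
finger_gap: 0.145
```

Request:
send_rows(
  motion=[
    {"gripper": 8,"travel": [-1.5,0,0],"rotation": [0,0,0]},
    {"gripper": 8,"travel": [-1.5,0,0],"rotation": [0,0,0]},
    {"gripper": 8,"travel": [0,0,0],"rotation": [0,0,0]},
  ],
)

```text
t: 17.07
tcp_pos: [0.5526, -0.0399, -0.0145]
tool_rot: [0.731, 0.682, 0.001, -0.001]
force: [1.6, 7.5, -0.8]
finger_gap: 0.149
```

Request:
send_rows(
  motion=[
    {"gripper": 8,"travel": [-1.5,0,0],"rotation": [0,0,0]},
    {"gripper": 8,"travel": [-1.5,0,0],"rotation": [0,0,0]},
    {"gripper": 8,"travel": [0,0,0],"rotation": [0,0,0]},
  ],
)

```text
t: 17.32
tcp_pos: [0.5526, -0.0399, -0.0144]
tool_rot: [0.732, 0.682, 0.002, -0.002]
force: [4.9, 19.2, -1.6]
finger_gap: 0.149
```

The block met the bar, with 19 N on the force reading. I relax, release and go up.

Request:
send_rows(
  motion=[
    {"gripper": 8,"travel": [4,0,0],"rotation": [0,0,0]},
    {"gripper": 8,"travel": [0,0,0],"rotation": [0,0,0]},
    {"gripper": 20,"travel": [0,0,0],"rotation": [0,0,0]},
    {"gripper": 30,"travel": [0,0,0],"rotation": [0,0,0]},
    {"gripper": 30,"travel": [0,0,0],"rotation": [0,0,0]},
    {"gripper": 30,"travel": [0,0,-10],"rotation": [0,0,0]},
    {"gripper": 30,"travel": [0,0,-20],"rotation": [0,0,0]},
    {"gripper": 30,"travel": [0,0,-35],"rotation": [0,0,0]},
    {"gripper": 30,"travel": [0,0,-35],"rotation": [0,0,0]},
    {"gripper": 30,"travel": [0,0,-35],"rotation": [0,0,0]},
    {"gripper": 30,"travel": [0,0,-35],"rotation": [0,0,0]},
    {"gripper": 30,"travel": [0,0,-35],"rotation": [0,0,0]},
  ],
)

```text
t: 18.32
tcp_pos: [0.5522, -0.0411, 0.1933]
tool_rot: [0.731, 0.682, 0.0, 0.0]
force: [0.8, -0.4, 0.1]
finger_gap: 0.353
```

Request:
send_rows(
  motion=[
    {"gripper": 30,"travel": [0,0,-35],"rotation": [0,0,-6]},
    {"gripper": 30,"travel": [0,0,-5],"rotation": [0,0,-6]},
    {"gripper": 30,"travel": [0,0,0],"rotation": [0,0,-7]},
    {"gripper": 30,"travel": [0,0,0],"rotation": [0,0,-7]},
    {"gripper": 30,"travel": [0,0,0],"rotation": [0,0,-7]},
    {"gripper": 30,"travel": [0,0,0],"rotation": [0,0,-7]},
    {"gripper": 30,"travel": [0,0,0],"rotation": [0,0,-7]},
    {"gripper": 30,"travel": [0,0,0],"rotation": [0,0,-7]},
    {"gripper": 30,"travel": [0,0,0],"rotation": [0,0,-7]},
    {"gripper": 30,"travel": [0,0,0],"rotation": [0,0,-7]},
    {"gripper": 30,"travel": [0,0,0],"rotation": [0,0,-7]},
    {"gripper": 30,"travel": [0,0,0],"rotation": [0,0,-7]},
  ],
)

```text
t: 19.32
tcp_pos: [0.5523, -0.0411, 0.2315]
tool_rot: [0.101, 0.995, -0.0, 0.0]
force: [0.1, -0.7, -0.6]
finger_gap: 0.351
```

```bash
python3 - <<'E'
from h import *
togo([.530,-.279,.225]);s,Rm=state(); print('yaw y',np.degrees(np.arctan2(Rm[1,1],Rm[0,1])))
im=manip.snapshot('scene')[:,:,::-1]; c=cv2.resize(im[160:330,200:350],None,fx=3.5,fy=3.5,interpolation=2); cv2.imwrite('pics/n1.png',c)
# handle mask: dark pixels in the leaning handle area
g=cv2.cvtColor(im,cv2.COLOR_BGR2GRAY)
print((np.argwhere(g[170:205,225:285]<25)[:,::-1]+[225,170]).min(0),(np.argwhere(g[170:205,225:285]<25)[:,::-1]+[225,170]).max(0))
th=.62;rear=.050
for y in(-.051,.039): # predicted handle ends, stand y
  xs=rear-.045*np.cos(th)+.195*np.sin(th);z=.045*np.sin(th)+.195*np.cos(th);print(z,proj('scene',O+XS*xs+YS*y+[0,0,z]))
E
```

```text
t 19.3167 tcp [ 0.5523 -0.0411  0.2315] F [ 0.1 -0.7 -0.6] gap 29.9
[[-0.98   0.201  0.   ]
 [ 0.201  0.98  -0.   ]
 [-0.    -0.    -1.   ]]
stand [np.float64(-114.7), np.float64(-0.5)]
tool mm to target [ -26.  -237.5    6.5]
t 19.3167 tcp [ 0.5523 -0.0411  0.2315] F [ 0.1 -0.7 -0.6] gap 29.9
[[-0.98   0.201  0.   ]
 [ 0.201  0.98  -0.   ]
 [-0.    -0.    -1.   ]]
yaw y 78.38430283580198
[225 170] [271 203]
0.18485288127337285 [[268.3941994  178.48447336]]
0.18485288127337285 [[237.75641386 190.22372699]]
```

View pics/n1.png

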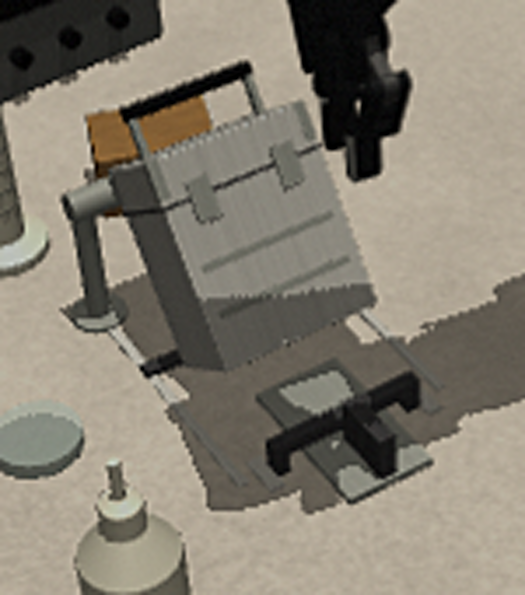

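The shim lies flat under the bar with its block at (370,440) against it, and its tip is under the raised case front at (225,365). The case leans on the tube with its handle from (122,112) to (250,68), within about 2 px of prediction. I return to the handle.

Request:
send_rows(
  motion=[
    {"gripper": 28,"travel": [0,0,-5],"rotation": [0,0,-7]},
    {"gripper": 28,"travel": [0.4,-34,0],"rotation": [0,0,0]},
    {"gripper": 28,"travel": [0.4,-34,0],"rotation": [0,0,0]},
    {"gripper": 28,"travel": [0.4,-34,0],"rotation": [0,0,0]},
    {"gripper": 28,"travel": [0.4,-34,0],"rotation": [0,0,0]},
    {"gripper": 28,"travel": [0.4,-34,0],"rotation": [0,0,0]},
    {"gripper": 28,"travel": [0.4,-34,0],"rotation": [0,0,0]},
    {"gripper": 28,"travel": [0.4,-35,0],"rotation": [0,0,0]},
    {"gripper": 28,"travel": [0,0,0],"rotation": [0,0,0]},
  ],
)

```text
t: 20.12
tcp_pos: [0.5289, -0.286, 0.2364]
tool_rot: [0.047, 0.999, -0.003, 0.001]
force: [0.1, -0.3, 1.0]
finger_gap: 0.33
```

```bash
python3 - <<'E'
from h import *
togo([.530,-.279,.136])
E
```

```text
t 20.1167 tcp [ 0.5289 -0.286   0.2364] F [ 0.1 -0.3  1. ] gap 28.2
[[-0.996  0.094  0.002]
 [ 0.094  0.996 -0.005]
 [-0.002 -0.005 -1.   ]]
stand [np.float64(131.2), np.float64(-7.2)]
tool mm to target [ -0.2   7.6 100.3]
```

Request:
send_rows(
  motion=[
    {"gripper": 28,"travel": [0,6,10],"rotation": [0,0,0]},
    {"gripper": 28,"travel": [0,0,20],"rotation": [0,0,0]},
    {"gripper": 28,"travel": [0,0,0],"rotation": [0,0,0]},
    {"gripper": 28,"travel": [0,0,0],"rotation": [0,0,0]},
  ],
)

```text
t: 20.45
tcp_pos: [0.5288, -0.2703, 0.2044]
tool_rot: [0.043, 0.999, 0.001, -0.002]
force: [-0.3, 0.4, 0.2]
finger_gap: 0.328
```

```bash
python3 - <<'E'
from h import *
togo([.530,-.279,.136])
E
```

```text
t 20.45 tcp [ 0.5288 -0.2703  0.2044] F [-0.3  0.4  0.2] gap 28.0
[[-0.996  0.085 -0.003]
 [ 0.085  0.996  0.003]
 [ 0.003  0.003 -1.   ]]
stand [np.float64(115.5), np.float64(-8.3)]
tool mm to target [-2.2 -8.8 68.4]
```

Request:
send_rows(
  motion=[
    {"gripper": 28,"travel": [-2,-8,0],"rotation": [0,0,0]},
    {"gripper": 28,"travel": [0,0,0],"rotation": [0,0,0]},
    {"gripper": 28,"travel": [0,0,0],"rotation": [0,0,0]},
  ],
)

```text
t: 20.7
tcp_pos: [0.5321, -0.2813, 0.2067]
tool_rot: [0.043, 0.999, -0.001, 0.001]
force: [-0.1, 0.2, 0.5]
finger_gap: 0.323
```

```bash
python3 - <<'E'
from h import *
togo([.530,-.279,.136])
im=cv2.cvtColor(manip.snapshot('scene'),cv2.COLOR_RGB2GRAY)
P=O+XS*.1272+YS*-.006+[0,0,.185];print(proj('scene',P))
E
```

```text
t 20.7 tcp [ 0.5321 -0.2813  0.2067] F [-0.1  0.2  0.5] gap 27.6
[[-0.996  0.086  0.002]
 [ 0.086  0.996 -0.001]
 [-0.002 -0.001 -1.   ]]
stand [np.float64(126.3), np.float64(-4.3)]
tool mm to target [ 2.5  2.2 70.7]
[[253.16966773 184.13314829]]
```

Request:
send_rows(
  motion=[
    {"gripper": 28,"travel": [0,1.5,15],"rotation": [0,0,0]},
    {"gripper": 28,"travel": [0,0,12],"rotation": [0,0,0]},
    {"gripper": 28,"travel": [0,0,8],"rotation": [0,0,0]},
    {"gripper": 28,"travel": [0,0,8],"rotation": [0,0,0]},
  ],
)

```text
t: 21.08
tcp_pos: [0.5315, -0.2793, 0.1623]
tool_rot: [0.043, 0.999, -0.0, 0.0]
force: [-0.0, 0.4, -0.4]
finger_gap: 0.326
```

Request:
send_rows(
  motion=[
    {"gripper": 28,"travel": [0,0,6],"rotation": [0,0,0]},
    {"gripper": 28,"travel": [0,0,6],"rotation": [0,0,0]},
    {"gripper": 28,"travel": [0,0,6],"rotation": [0,0,0]},
    {"gripper": 28,"travel": [0,0,6],"rotation": [0,0,0]},
    {"gripper": 28,"travel": [0,0,3],"rotation": [0,0,0]},
    {"gripper": 28,"travel": [0,0,0],"rotation": [0,0,0]},
  ],
)

```text
t: 21.58
tcp_pos: [0.5309, -0.279, 0.1348]
tool_rot: [0.043, 0.999, 0.0, -0.001]
force: [0.3, 0.6, -0.2]
finger_gap: 0.324
```

Request:
send_rows(
  motion=[
    {"gripper": 16,"travel": [0,0,0],"rotation": [0,0,0]},
    {"gripper": 5,"travel": [0,0,0],"rotation": [0,0,0]},
    {"gripper": 5,"travel": [0,0,0],"rotation": [0,0,0]},
    {"gripper": 5,"travel": [0,0,0],"rotation": [0,0,0]},
    {"gripper": 5,"travel": [0,0,0],"rotation": [0,0,0]},
  ],
  newtons=30,
)

```text
t: 22.0
tcp_pos: [0.5313, -0.2769, 0.1356]
tool_rot: [0.043, 0.999, 0.002, -0.0]
force: [1.8, 4.8, -0.2]
finger_gap: 0.123
```

```bash
python3 - <<'E'
from h import *
s,Rm=state();print('stand x',(s['tcp_pos']-O)@XS,(s['tcp_pos']-O)@YS)
h0=np.array([-45,195.]);f=lambda th:np.array([np.cos(th)*h0[0]+np.sin(th)*h0[1],-np.sin(th)*h0[0]+np.cos(th)*h0[1]])
ths=np.linspace(.61,.09,25);d=np.diff([f(t) for t in ths],axis=0);print((-d).round(1).tolist(),(f(.61),f(.09)))
E
```

```text
t 22.0 tcp [ 0.5313 -0.2769  0.1356] F [ 1.8  4.8 -0.2] gap 10.5
[[-0.996  0.086 -0.   ]
 [ 0.086  0.996  0.004]
 [ 0.001  0.004 -1.   ]]
stand x 0.12192639739629976 -0.005375188814793987
[[4.0, -1.6], [4.1, -1.5], [4.1, -1.4], [4.1, -1.3], [4.2, -1.2], [4.2, -1.1], [4.2, -1.0], [4.2, -0.9], [4.3, -0.9], [4.3, -0.8], [4.3, -0.7], [4.3, -0.6], [4.3, -0.5], [4.3, -0.4], [4.3, -0.3], [4.3, -0.2], [4.3, -0.1], [4.3, -0.0], [4.3, 0.1], [4.3, 0.2], [4.3, 0.3], [4.3, 0.4], [4.3, 0.5], [4.3, 0.5]] (array([ 74.82499392, 185.61039918]), array([-27.29155589, 198.25531765]))
```

Request:
send_rows(
  motion=[
    {"gripper": 5,"travel": [0,4,-1.3],"rotation": [0,0,0]},
    {"gripper": 5,"travel": [0,4,-1.3],"rotation": [0,0,0]},
    {"gripper": 5,"travel": [0,4.1,-1.3],"rotation": [0,0,0]},
    {"gripper": 5,"travel": [0,4.1,-1.2],"rotation": [0,0,0]},
    {"gripper": 5,"travel": [0,4.2,-1.1],"rotation": [0,0,0]},
    {"gripper": 5,"travel": [0,4.2,-1.1],"rotation": [0,0,0]},
    {"gripper": 5,"travel": [0,4.2,-1],"rotation": [0,0,0]},
    {"gripper": 5,"travel": [0,4.2,-0.9],"rotation": [0,0,0]},
  ],
)

```text
t: 22.67
tcp_pos: [0.5344, -0.2467, 0.1457]
tool_rot: [0.043, 0.999, -0.001, 0.0]
force: [-2.2, -0.8, 3.1]
finger_gap: 0.124
```

Request:
send_rows(
  motion=[
    {"gripper": 5,"travel": [0,4.3,-0.9],"rotation": [0,0,0]},
    {"gripper": 5,"travel": [0,4.3,-0.8],"rotation": [0,0,0]},
    {"gripper": 5,"travel": [0,4.3,-0.7],"rotation": [0,0,0]},
    {"gripper": 5,"travel": [0,4.3,-0.6],"rotation": [0,0,0]},
    {"gripper": 5,"travel": [0,4.3,-0.5],"rotation": [0,0,0]},
    {"gripper": 5,"travel": [0,4.3,-0.4],"rotation": [0,0,0]},
    {"gripper": 5,"travel": [0,4.3,-0.3],"rotation": [0,0,0]},
    {"gripper": 5,"travel": [0,4.3,-0.2],"rotation": [0,0,0]},
  ],
)

```text
t: 23.33
tcp_pos: [0.5372, -0.2115, 0.1497]
tool_rot: [0.043, 0.999, 0.0, 0.0]
force: [-3.4, -0.4, 6.6]
finger_gap: 0.126
```

```bash
python3 - <<'E'
from h import *
s,Rm=state();print('stand x',(s['tcp_pos']-O)@XS)
E
```

```text
t 23.3333 tcp [ 0.5372 -0.2115  0.1497] F [-3.4 -0.4  6.6] gap 10.8
[[-0.996  0.086  0.   ]
 [ 0.086  0.996  0.   ]
 [-0.     0.    -1.   ]]
stand x 0.056341292551139364
```

Request:
send_rows(
  motion=[
    {"gripper": 5,"travel": [0,4,-0.3],"rotation": [0,0,0]},
    {"gripper": 5,"travel": [0,4,-0.1],"rotation": [0,0,0]},
    {"gripper": 5,"travel": [0,4,0],"rotation": [0,0,0]},
    {"gripper": 5,"travel": [0,4,0.1],"rotation": [0,0,0]},
    {"gripper": 5,"travel": [0,3.5,0.1],"rotation": [0,0,0]},
    {"gripper": 5,"travel": [0,3,0.2],"rotation": [0,0,0]},
    {"gripper": 5,"travel": [0,3,0.2],"rotation": [0,0,0]},
    {"gripper": 5,"travel": [0,2.5,0.2],"rotation": [0,0,0]},
    {"gripper": 5,"travel": [0,2,0.2],"rotation": [0,0,0]},
  ],
)

```text
t: 24.08
tcp_pos: [0.5396, -0.1819, 0.1484]
tool_rot: [0.043, 0.999, 0.0, -0.0]
force: [-1.8, -0.6, -3.5]
finger_gap: 0.129
```

Request:
send_rows(
  motion=[
    {"gripper": 5,"travel": [0,1.2,0.1],"rotation": [0,0,0]},
    {"gripper": 5,"travel": [0,1.2,0.1],"rotation": [0,0,0]},
    {"gripper": 5,"travel": [0,1.2,0.1],"rotation": [0,0,0]},
    {"gripper": 5,"travel": [0,0,0],"rotation": [0,0,0]},
    {"gripper": 5,"travel": [0,0,0],"rotation": [0,0,0]},
  ],
)

```text
t: 24.5
tcp_pos: [0.5399, -0.1786, 0.1479]
tool_rot: [0.043, 0.999, 0.0, -0.0]
force: [-1.3, 0.7, -1.6]
finger_gap: 0.123
```

Request:
send_rows(
  motion=[
    {"gripper": 5,"travel": [0,1,0.1],"rotation": [0,0,0]},
    {"gripper": 5,"travel": [0,1,0.1],"rotation": [0,0,0]},
    {"gripper": 5,"travel": [0,0,0],"rotation": [0,0,0]},
    {"gripper": 5,"travel": [0,0,0],"rotation": [0,0,0]},
  ],
)

```text
t: 24.83
tcp_pos: [0.5401, -0.1764, 0.1479]
tool_rot: [0.043, 0.999, 0.0, -0.0]
force: [-2.5, 1.3, -2.9]
finger_gap: 0.126
```

Request:
send_rows(
  motion=[
    {"gripper": 5,"travel": [0,1,0.1],"rotation": [0,0,0]},
    {"gripper": 5,"travel": [0,0,0],"rotation": [0,0,0]},
    {"gripper": 5,"travel": [0,0,0],"rotation": [0,0,0]},
  ],
)

```text
t: 25.08
tcp_pos: [0.5402, -0.1755, 0.1478]
tool_rot: [0.043, 0.999, 0.0, -0.0]
force: [-1.0, -0.1, -4.0]
finger_gap: 0.126
```

Request:
send_rows(
  motion=[
    {"gripper": 5,"travel": [0,1,0.4],"rotation": [0,0,0]},
    {"gripper": 5,"travel": [0,0,0],"rotation": [0,0,0]},
    {"gripper": 5,"travel": [0,1,0.4],"rotation": [0,0,0]},
    {"gripper": 5,"travel": [0,0,0],"rotation": [0,0,0]},
    {"gripper": 5,"travel": [0,0,0],"rotation": [0,0,0]},
  ],
)

```text
t: 25.5
tcp_pos: [0.541, -0.1744, 0.1478]
tool_rot: [0.043, 0.999, -0.001, 0.001]
force: [-1.9, -2.0, 0.6]
finger_gap: 0.125
```

```bash
python3 - <<'E'
from h import *
s,Rm=state();print('stand x',(s['tcp_pos']-O)@XS)
th=.10;rear=.0471;yw=np.radians(-95);xc=np.array([np.cos(yw),np.sin(yw),0]);yc=np.array([-xc[1],xc[0],0])
r0=O+XS*rear+YS*-.0055
for th in(0,.1,.2):
  print(th,[proj('scene',r0-xc*.09*np.cos(th)+[0,0,.09*np.sin(th)]+yc*y)[0].round(1).tolist() for y in(.065,-.065)])
im=cv2.cvtColor(manip.snapshot('scene'),cv2.COLOR_RGB2GRAY)
e=cv2.Canny(cv2.resize(im[230:290,255:320],None,fx=4,fy=4,interpolation=2),30,80)
ls=cv2.HoughLinesP(e,1,np.pi/360,30,minLineLength=60,maxLineGap=8)
for l in sorted(ls[:,0].tolist(),key=lambda l:-np.hypot(l[2]-l[0],l[3]-l[1]))[:12]: print((np.array(l)/4+[255,230,255,230]).round(1))
E
```

```text
t 25.5 tcp [ 0.541  -0.1744  0.1478] F [-1.9 -2.   0.6] gap 10.7
[[-0.996  0.086  0.001]
 [ 0.086  0.996 -0.001]
 [-0.001 -0.001 -1.   ]]
stand x 0.019048741875968087
0 [[269.2, 283.7], [312.2, 264.1]]
0.1 [[268.8, 281.1], [312.0, 261.5]]
0.2 [[268.3, 278.3], [311.7, 258.7]]
[276.2 285.5 316.8 265.8]
[276.5 285.2 316.2 265.8]
[276.  289.5 297.5 279. ]
[286.  273.8 305.8 264.8]
[283.  263.2 301.  252.8]
[272.8 280.  292.  272.5]
[276.5 237.8 293.5 230.5]
[268.2 257.2 284.8 250. ]
[285.2 275.  300.5 268.8]
```

The case has stopped moving and pushes back, and the weight is off the handle. I release gently.

Request:
send_rows(
  motion=[
    {"gripper": 5,"travel": [0,-0.8,0],"rotation": [0,0,0]},
    {"gripper": 12,"travel": [0,0,0],"rotation": [0,0,0]},
    {"gripper": 15,"travel": [0,0,0],"rotation": [0,0,0]},
    {"gripper": 20,"travel": [0,0,0],"rotation": [0,0,0]},
    {"gripper": 30,"travel": [0,0,0],"rotation": [0,0,0]},
    {"gripper": 30,"travel": [0,0,0],"rotation": [0,0,0]},
  ],
)

```text
t: 26.05
tcp_pos: [0.5406, -0.1743, 0.1472]
tool_rot: [0.043, 0.999, 0.0, 0.0]
force: [0.9, -0.4, 0.4]
finger_gap: 0.353
```

Request:
send_rows(
  motion=[
    {"gripper": 30,"travel": [0,0,-8],"rotation": [0,0,0]},
    {"gripper": 30,"travel": [0,0,-12],"rotation": [0,0,0]},
    {"gripper": 30,"travel": [0,0,-20],"rotation": [0,0,0]},
    {"gripper": 30,"travel": [0,0,-30],"rotation": [0,0,0]},
    {"gripper": 30,"travel": [0,0,-30],"rotation": [0,0,0]},
    {"gripper": 30,"travel": [0,30,-10],"rotation": [0,0,0]},
    {"gripper": 30,"travel": [0,35,0],"rotation": [0,0,0]},
    {"gripper": 30,"travel": [0,35,0],"rotation": [0,0,0]},
    {"gripper": 30,"travel": [0,35,0],"rotation": [0,0,0]},
    {"gripper": 30,"travel": [0,35,0],"rotation": [0,0,0]},
    {"gripper": 30,"travel": [0,35,0],"rotation": [0,0,0]},
    {"gripper": 30,"travel": [0,35,0],"rotation": [0,0,0]},
  ],
)

```text
t: 27.05
tcp_pos: [0.561, 0.0664, 0.258]
tool_rot: [0.043, 0.999, 0.0, 0.0]
force: [0.4, -0.4, -0.4]
finger_gap: 0.348
```

Request:
send_rows(
  motion=[
    {"gripper": 30,"travel": [0,30,0],"rotation": [0,0,0]},
    {"gripper": 30,"travel": [0,30,0],"rotation": [0,0,0]},
    {"gripper": 30,"travel": [0,30,0],"rotation": [0,0,0]},
    {"gripper": 30,"travel": [0,0,0],"rotation": [0,0,0]},
    {"gripper": 30,"travel": [0,0,0],"rotation": [0,0,0]},
  ],
)

```text
t: 27.47
tcp_pos: [0.5686, 0.1559, 0.2576]
tool_rot: [0.041, 0.999, -0.0, 0.0]
force: [-0.1, -0.1, -0.2]
finger_gap: 0.351
```

```bash
python3 - <<'E'
from h import *
state()
# handle, scene view: dark pixels near; lid/handle position via both views
rear=.0471;yw=np.radians(-95);xc=np.array([np.cos(yw),np.sin(yw),0]);yc=np.array([-xc[1],xc[0],0]);r0=O+XS*rear+YS*-.0055
for n,roi in(('top',(350,200,410,270)),('scene',(245,185,310,235))):
  im=manip.snapshot(n)[:,:,::-1];cv2.imwrite(f'pics/fin_{n}.png',im);g=cv2.cvtColor(im,cv2.COLOR_BGR2GRAY)
  x0,y0,x1,y1=roi;m=(g[y0:y1,x0:x1]<(14 if n=='top' else 20)).astype(np.uint8)
  k,lab,st,ce=cv2.connectedComponentsWithStats(m,connectivity=8);i=1+np.argmax(st[1:,4])
  (c,wh,an)=cv2.minAreaRect(np.argwhere(lab==i)[:,::-1].astype(np.float32));print(n,'handle',np.array(c)+[x0,y0],wh,an)
  for th in(0,.06,.09,.12): print('  ',th,proj(n,r0+xc*(-.045*np.cos(th)+.195*np.sin(th))+[0,0,.045*np.sin(th)+.195*np.cos(th)]).round(1))
# bystander change: compare to start pictures
  a=cv2.imread(f'pics/{n}0.png');d=cv2.absdiff(a,im).max(2);d=cv2.morphologyEx((d>45).astype(np.uint8),cv2.MORPH_OPEN,np.ones((3,3)))
  k,lab,st,ce=cv2.connectedComponentsWithStats(d);print([(s[:4].tolist()) for s in st[1:] if s[4]>25])
E
```

```text
t 27.4667 tcp [0.5686 0.1559 0.2576] F [-0.1 -0.1 -0.2] gap 30.0
[[-0.997  0.083  0.   ]
 [ 0.083  0.997 -0.   ]
 [-0.    -0.    -1.   ]]
top handle [387.5 217.5] (15.0, 3.0) 90.0
   0 [[378.4 230.6]]
   0.06 [[383.7 230.9]]
   0.09 [[386.3 231.1]]
   0.12 [[389.  231.2]]
[[141, 154, 123, 300], [374, 207, 10, 47], [360, 208, 6, 7], [382, 208, 9, 46], [359, 216, 6, 27], [316, 232, 19, 8], [358, 244, 5, 15], [0, 393, 64, 87], [316, 395, 44, 23], [71, 411, 203, 69], [345, 452, 20, 28]]
scene handle [271.48275948 201.20689583] (4.085297107696533, 40.85297393798828) 68.19859313964844
   0 [[277.3 204.9]]
   0.06 [[274.8 201.8]]
   0.09 [[273.6 200.3]]
   0.12 [[272.4 198.8]]
[[522, 0, 118, 88], [419, 28, 7, 6], [523, 47, 42, 19], [589, 85, 26, 33], [315, 92, 86, 161], [434, 133, 19, 24], [485, 187, 124, 198], [409, 190, 27, 15], [254, 193, 43, 32], [408, 206, 28, 22], [244, 211, 11, 6], [259, 212, 48, 23], [307, 218, 4, 19], [281, 226, 231, 134], [298, 281, 16, 16], [385, 319, 17, 47]]
```

```bash
python3 - <<'E'
from h import *
for x in(-.141,-.091,-.144,-.094): print(x,proj('top',[O+XS*x+YS*y+[0,0,.044] for y in(-.007,.007)]).round(1).tolist())
print('plate rear',proj('top',[O+XS*-.144+YS*y+[0,0,.006] for y in(-.035,.035)]).round(1).tolist())
g=cv2.cvtColor(cv2.imread('pics/fin_top.png'),cv2.COLOR_BGR2GRAY)
for r in range(229,245): print(r,' '.join(f'{v:3d}' for v in g[r,308:346]))
print(manip.sense()['t'])
E
```

```text
-0.141 [[315.2, 236.6], [315.6, 231.1]]
-0.091 [[335.0, 237.8], [335.4, 232.3]]
-0.144 [[314.0, 236.5], [314.4, 231.0]]
-0.094 [[333.9, 237.7], [334.2, 232.2]]
plate rear [[313.3, 249.2], [315.0, 222.4]]
229 130 134 136 134 135 136 132 124 119 121 121 120 120 120 119 121 120 123 116 121 120 120 122 120 120 119 116  93  47  49  51  55  74 121 120 117 123 119
230 133 135 131 130 131 132 132 122 121 122 122 122 121 122 123 124 119 120 121 120 121 118 120 119 121 119 114  76  50  48  46  51  74 121 119 116 118 116
231 135 136 137 133 137 134 130 118  97  98 118 122 121 121 121 120 121 123 121 122 122 122 120 119 122 121 115  70  52  48  49  49  78 120 118 118 121 120
232 131 132 136 134 138 135 132 114  61  63  72  69  80  71  70  70  69  79  90  84  83 101  96  99  98 120 115  72  50  54  45  55  77 119 119 120 120 119
233 136 133 133 134 130 136 127  89  51  50  55  50  55  46  51  50  49  56  54  59  55  59  57  61  60  68  66  47  53  45  45  53  76 120 118 119 117 121
234 135 138 137 136 132 133 124  84  56  51  53  52  51  50  53  47  52  56  51  52  48  53  52  50  51  48  48  44 
[... 907 characters left out ...]
 113 115 110  90  88  82  43  49  51  52  61  81 119 122 118 121 123
241 134 137 136 133 133 131 116 123 122 126 124 122 124 125 122 125 126 123 125 123 123 122 120 123 121 116 109  46  48  54  51  61  81 121 124 122 120 121
242 134 134 136 135 130 134 113 126 125 125 125 124 125 125 125 127 122 121 125 124 120 119 120 122 120 124 116  50  50  53  53  62  84 121 122 121 122 120
243 135 137 138 137 134 132 122 125 123 124 123 124 125 122 123 122 123 124 122 123 125 123 125 123 122 122  93  50  54  52  54  69 117 124 121 124 121 122
244 131 134 140 140 133 130 121 121 122 121 122 122 121 122 122 126 122 121 123 122 122 122 122 122 120 116  89  55  47  53  53  75 122 121 123 127 125 122
27.5667
```

The block's rear edge is at column 315.3, where the home position predicts 315.4, and the block touches the bar with no gap. The job is done, so I hand it in.

```bash
python3 -c "
from station import manip
print(manip.sign_off())"
```

```text
the job is handed in; nothing more can be done
None
```

I tipped the case back until it leaned on the tube by itself. Then I slid the grey shim flat under the bar until its block met it, and lowered the case by its handle until its front rested on the shim. I handed the job in at about 27.6 s; no verdict was reported.

**Last checks:**
- **Shim:** the top view shows the grip block touching the bar with no gap, within 0.1 px of where it should be when fully home.
- **Case:** both views put it at a tilt of about 0.09–0.1 rad, which fits a front resting on the 6 mm plate. I did not see the shim's tip directly at the end, because the case hides it.
- **Bystanders:** comparing start and end pictures showed changes only where the arm, its shadow, the case and the shim had moved. One large changed region in the top view, around the old shim position, takes in the area near the tall cylinder and the jar. I did not check those two separately.
- **Forces:** readings at the end of each move stayed below about 22 N.

**What disagreed:** the fingertips are really about 30 mm above the reported TCP. My first grasp of the handle closed on nothing, and I corrected for the offset after that.

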